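# Complete the weight carrier and lift it level

## Task

One of the four brass calibration weights has been left among the sample parts in the blue tray: put it back upright, fully down, in the empty pocket of the grey carrier while the carrier stands on the table, and let go of it. Then take the carrier by its handle, lift it straight up about 15 cm, level so that no weight comes out, keep it there still for three seconds, and finish with the gripper still holding it in the air. Leave the other parts in the tray, the plug gauge and the loupe where they are.

Things in the scene. Friction and masses are not known exactly. Their poses are not given: they have to be found in the camera images.
- carrier: grey weight carrier, a plate 139 x 133 mm (x, y) and 18 mm thick on 3 mm rubber feet, its top face 21 mm above the origin, with a bow handle across its middle and four round blind pockets at x = +-44, y = +-40 mm; stands loose on the table; origin at the centre underneath, between the feet, z up, y along the handle; about 0.3 kg empty
- handle (a point): middle of the carrier's handle grip, a straight flat-sided bar along the carrier's y, 16 mm wide (x), 14 mm high, 66 mm long, 64 mm above the carrier's underside and 43 mm above its plate; axes as the carrier's; the two steel legs stand at y = +-55 mm
- free_pocket (a point): centre of the mouth of the one empty pocket, level with the plate's top face; axes as the carrier's (the pocket lies at its x = +44, y = +40 mm); pocket 34 mm in diameter with a small chamfer, 13 mm deep, so a seated weight's centre stands 7 mm above this point and 15 mm of its round body stands out
- stray_mid (a point): the stray brass 100 g calibration weight, a round body 30 mm in diameter and 28 mm high with a ball knob 14 mm in diameter on top, 40 mm high in all; the point is its centre, 20 mm above its underside, z up; stands upright in the tray, in any of six spots
- weight_1_mid (a point): another, like weight already standing in its carrier pocket; the point is its centre, 20 mm above its underside
- pocket_1 (a point): centre of the mouth of that weight's pocket, level with the plate's top face
- weight_2_mid (a point): another, like weight already standing in its carrier pocket; the point is its centre, 20 mm above its underside
- pocket_2 (a point): centre of the mouth of that weight's pocket, level with the plate's top face
- weight_3_mid (a point): another, like weight already standing in its carrier pocket; the point is its centre, 20 mm above its underside
- pocket_3 (a point): centre of the mouth of that weight's pocket, level with the plate's top face
- tray: shallow blue sample tray, 140 x 200 mm (x, y), rim 22 mm high, floor 2 mm above the table, walls 2 mm; fixed to the table; origin at the centre underneath; its six parts stand in two rows of three along its y, about 60 mm apart in x and 54 mm in y
- bush_flanged_mid (a point): flanged bush, 23 mm in diameter, 20 mm high, a sample that stays in the tray; the point is its centre, half-way up
- bush_plain_mid (a point): plain bush, 24 mm in diameter, 18 mm high, a sample that stays in the tray; the point is its centre, half-way up
- taper_plug_mid (a point): taper plug, a cone 26 mm in diameter and 27 mm high, a sample that stays in the tray; the point is its centre, half-way up
- collar_nut_mid (a point): collar nut, 24 mm in diameter, 14 mm high, a sample that stays in the tray; the point is its centre, half-way up
- shaft_mid (a point): stepped shaft standing on end, 20 mm in diameter at the foot, 47 mm high, a sample that stays in the tray; the point is its centre, half-way up
- plug_gauge: plug gauge lying on the table behind the carrier, a black hexagonal handle with a bright plug at each end, 15 x 82 x 14 mm, long along its y; origin underneath its centre; a bystander
- loupe: black stand loupe, 41 mm in diameter, 44 mm high, behind the carrier; origin underneath; a bystander
- stray: the same stray weight as a body; its origin lies at the centre of its underside
Things that resemble listed ones, but are neither listed nor needed, are in the scene too. What is shaped like the part that bears weight_3_mid but pink or purple is not meant.

How it is judged:
By the outcome, as a careful person would: the job done as asked, in the order asked, and still so for the second after the job is handed in, while the arm keeps its last pose, push and grip.
It also fails if it takes over 59 s, if anything falls off the work surface, if the arm or the gripper's body presses on something with over 40 N, if the wrist force passes 120 N, or if a joint passes its speed limit or range.

## Robot

A 6-joint arm with a two-finger parallel gripper is mounted at the origin on a cart in front of the work surface, level with it; the furniture and walls round the work are solid. World frame = base frame: x ahead of the robot, y to its left, z up, the work surface at z = 0. Lengths are in m, angles in rad, forces in N, time in s.
With the tool pointing down it reaches from about 0.3 to 0.95 m from the base axis. Payload 3.1 kg.
Tool frame: the origin (TCP) lies at the very end of the fingers, on their centre line; the grasp point (between the pads) lies 19 mm behind it; x points along the fingers, y is the direction in which the jaws open and shut, and the axes are right-handed (so a half turn about x gives the same grasp; the last joint's range is limited). The gripper opens to 85 mm and grips with 20 to 120 N. Pads are 22 mm wide; open, the fingers measure 114 mm over their backs; the gripper's body (76 mm by 85 mm) begins 54 mm behind the grasp point. The pads swing forward as they close: fully open they stand 13 mm farther back than shut.
Start: joints at [-1.217, 0.308, 1.634, -0, 1.2, -0.07], TCP at [0.257, -0.57, 0.231] pointing down, gripper open.
Joint ranges: [-3.06, 3.06], [-0.79, 1.96], [0.05, 2.63], [-1.19, 4.34], [0.05, 2.64], [-2.94, 2.94]. Speed limits (rad/s): [2.79, 2.79, 3.14, 3.14, 3.14, 3.14].

## Interface

Orientations are given as [roll, pitch, yaw] about the fixed x, y, z axes, in that order (R = Rz(yaw) Ry(pitch) Rx(roll)).
In Python, from bench import robot, vision gives the robot as it stands. The module is installed in compiled form; this text tells all that it offers.
- The arm moves only by the tool servo_tool, never from a script. Its argument "motion" is a list of rows, each an object of numbers: "jaw": the finger opening in m, from 0 to 0.0854; "dx", "dy", "dz": the shift along the tool's x, y, z in m; "roll": the turn about the tool's x in rad. A call has 1 to 12 rows; each row shifts and turns the commanded pose from where the row before left it, along the tool's axes as they then stand; what a row does not reach is not made up. A row lasts 1/12 s, in which the tool goes at most 41.7 mm and 7.16 degrees, less where a joint would pass 70% of its speed; a pose out of reach is approached as far as the arm can. A call with a gripper value outside its range is refused whole. The fingers move at their own pace and stop on an object; the grip force is fixed at half the most. Time passes only in rows, so rows that do not move let the fingers close. It gives the time, the measured TCP pose, the force and the opening at its end, in the units of the state.
- robot.get_obs(): the state, without advancing time (a new reading comes with each control period).
- vision.grab_frame(name): name is "side" or "top"; returns a dict with "image" (400x640x3 uint8, red, green, blue), "mtx" (3x3 intrinsics, pixels), "R" (3x3) and "t" (3): a world point X has camera coordinates R X + t. Camera axes: x right, y down, z forward; pixel columns grow to the right and rows downward; lengths in m; the calibration is good to about 2 mm. A picture is of the moment at which its call begins. There is no depth.
- robot.finish_job(): hands the job in, once; it reports no verdict.
The state is a dict: "t": time; "joints": joint angles; "qd": joint speeds; "tau": joint torques, N m; "tcp_pos": TCP position; "eef_rot": TCP orientation; "wrist_force": force on the tool from outside, world axes, zero at the start; "moment": the same for the moment, N m; "opening": finger opening in m.
Only numpy, scipy, OpenCV 4.12 (cv2) and the standard library are available. Lean on these libraries where they do the work, as an engineer would, in place of code of your own. Each camera call takes 0.05 s, during which the arm holds its last target.

## Working session

There is one attempt and no reset: what is moved stays moved. The work goes in short steps, Python scripts to look and compute and a tool call to move; the robot and the scene stay as the last step left them, time stands still between calls to the robot, and variables do not carry over. Pictures are saved under pics/ and viewed, and the job is handed in when it is done.

Besides the shell and the picture viewer there is one more tool, called after "Call:" as name([rows], argument=value, ...), one row to a line, values as JSON. servo_tool: Moves the arm, as the interface text tells. Its arguments: {"type":"object","properties":{"motion":{"type":"array"}},"required":["motion"]}

```bash
mkdir -p pics; cat > h.py <<'E'
import numpy as np, cv2
from bench import robot, vision
def grab(n):
    return vision.grab_frame(n)
def save(img,name,box=None,s=1):
    if box: x0,y0,x1,y1=box; img=img[y0:y1,x0:x1]
    img=cv2.resize(img,None,fx=s,fy=s,interpolation=cv2.INTER_CUBIC)
    cv2.imwrite('pics/'+name,img[:,:,::-1])
def proj(f,X):
    c=f['R']@np.array(X,float)+f['t']; p=f['mtx']@c; return p[:2]/p[2]
def ray_z(f,uv,z):
    d=f['R'].T@np.linalg.inv(f['mtx'])@np.array([uv[0],uv[1],1.]); o=-f['R'].T@f['t']
    return o+d*(z-o[2])/d[2]
E
python3 - <<'E'
from h import *
import pickle
for n in ('top','side'):
    f=grab(n); pickle.dump(f,open(n+'.pkl','wb')); save(f['image'],n+'0.png'); print(n,f['mtx'],f['R'],f['t'], -f['R'].T@f['t'])
o=robot.get_obs(); print(o)
E
```

```text
top [[361.16879621   0.         323.29239954]
 [  0.         361.16879621 201.77181958]
 [  0.           0.           1.        ]] [[ 2.62017918e-02 -9.99656674e-01  1.13013982e-05]
 [-9.85945996e-01 -2.58442901e-02 -1.65053220e-01]
 [ 1.64996845e-01  4.31354754e-03 -9.86284662e-01]] [-0.02413088  0.56263287  0.9303536 ] [ 0.40185249 -0.01359488  1.01045813]
side [[440.27336125   0.         313.48903998]
 [  0.         440.27336125 201.12094068]
 [  0.           0.           1.        ]] [[ 9.25541173e-01 -3.78646710e-01 -4.54061847e-04]
 [-1.65921365e-01 -4.04489681e-01 -8.99365442e-01]
 [ 3.40358103e-01  8.32475085e-01 -4.37197433e-01]] [-0.54365409  0.14443596  0.78739057] [ 0.25914449 -0.80291301  0.473899  ]
{'t': 0.1, 'joints': array([-1.21669854e+00,  3.08894761e-01,  1.63509413e+00, -3.07156814e-05,
        1.19968998e+00, -6.96649204e-02]), 'qd': array([-0.00024328, -0.00188284, -0.00440605,  0.00036009, -0.00050961,
       -0.00086307]), 'tau': array([-9.88177599e-04, -4.16408122e+01, -2.77644414e+01, -1.52269727e-04,
        4.00611752e-03, -1.27828901e-05]), 'tcp_pos': array([ 0.25671874, -0.56900989,  0.23015973]), 'eef_rot': array([-1.62675241,  1.56870991,  1.93861412]), 'wrist_force': array([-0.42334141,  0.3975586 ,  0.27807103]), 'moment': array([ 0.02308655, -0.00369773, -0.02092873]), 'opening': 0.08574550281245027}
```

View pics/top0.png

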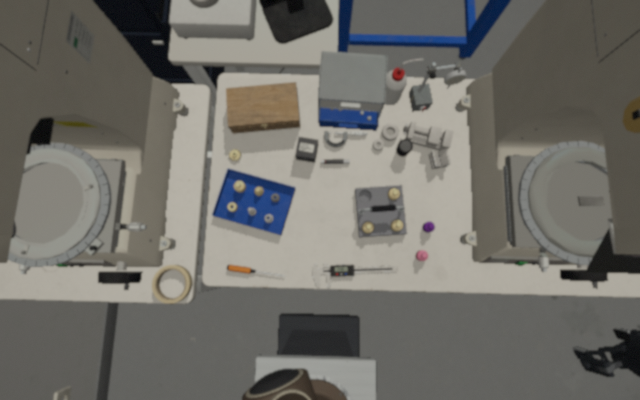

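View pics/side0.png

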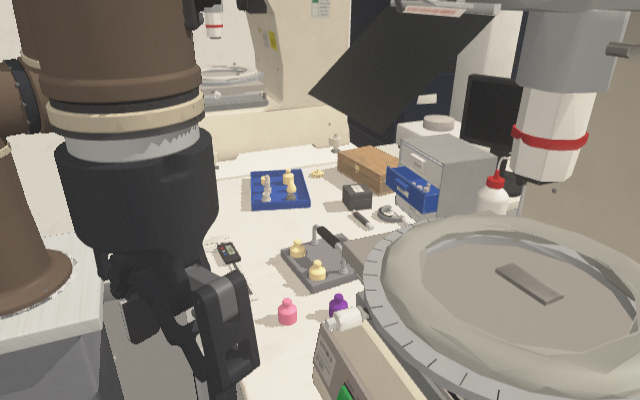

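The top view shows the tray near (254,203) and the carrier near (380,211), with its empty pocket at upper left. I'll enlarge both.

```bash
python3 - <<'E'
from h import *
import pickle
f=pickle.load(open('top.pkl','rb'));g=pickle.load(open('side.pkl','rb'))
save(f['image'],'t_tray.png',(205,140,305,240),6)
save(f['image'],'t_car.png',(335,165,435,265),6)
save(g['image'],'s_tray.png',(235,150,335,225),8)
save(g['image'],'s_car.png',(260,200,370,300),6)
E
```

```text
(no output)
```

View pics/t_tray.png

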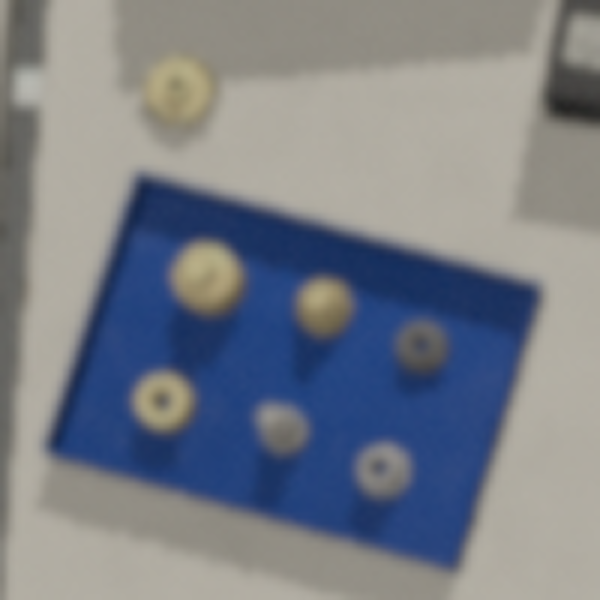

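View pics/t_car.png

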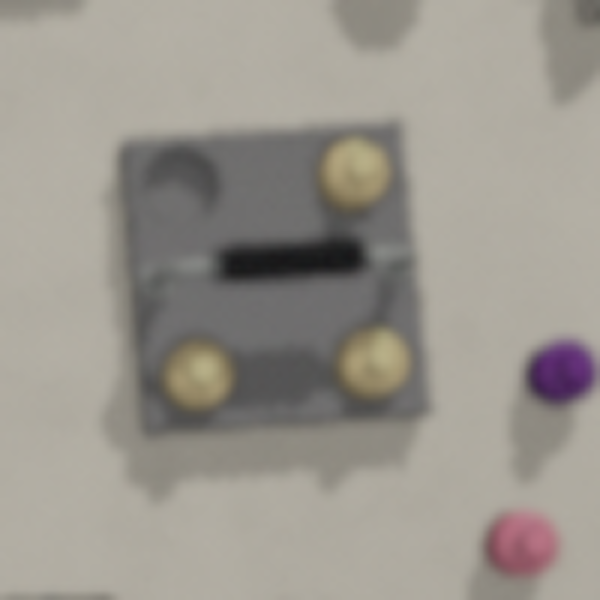

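View pics/s_tray.png

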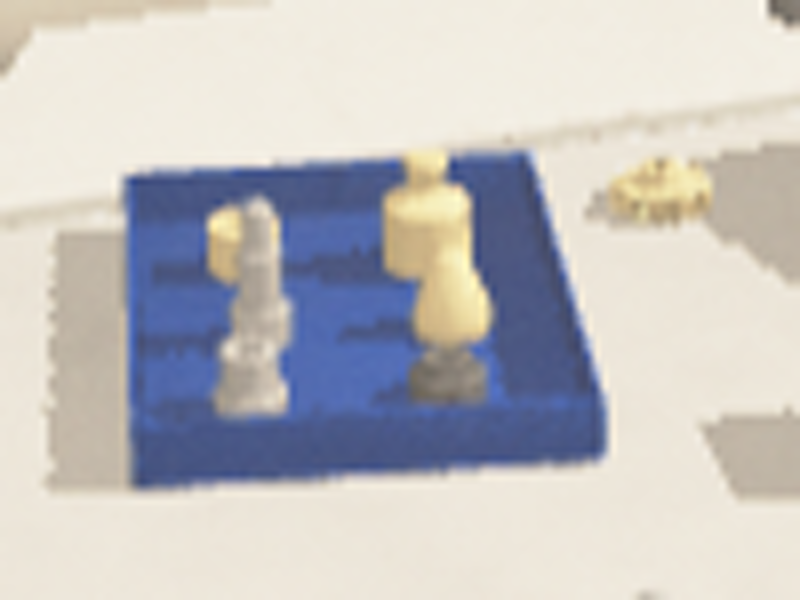

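View pics/s_car.png

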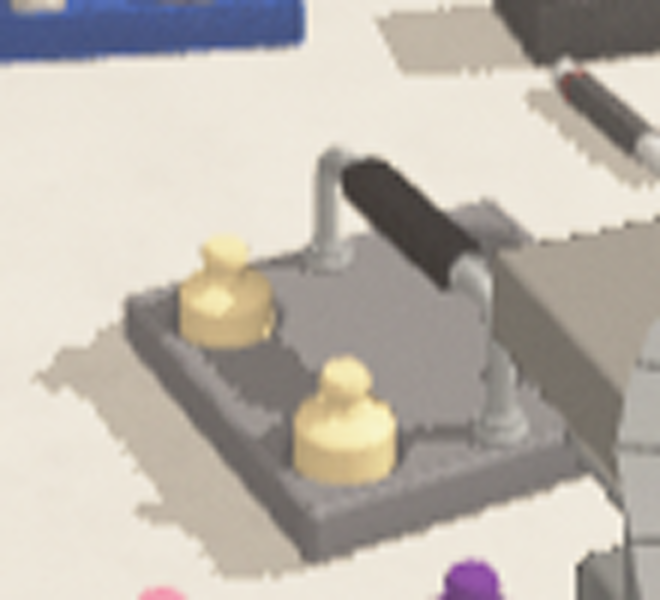

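```bash
cat > fit.py <<'E'
from h import *
import pickle
from scipy.optimize import least_squares
f=pickle.load(open('top.pkl','rb'));g=pickle.load(open('side.pkl','rb'))
def px(x0,y0,s,c): return np.array([x0+(c[0]+.5)/s-.5,y0+(c[1]+.5)/s-.5])
def ct(c): return px(335,165,6,c)
def cs(c): return px(260,200,6,c)
def tt(c): return px(205,140,6,c)
def ts(c): return px(235,150,8,c)
# carrier obs: camera, pixel, local point
obs=[(f,ct((123,142)),(.0695,.0665,.021)),(f,ct((400,124)),(.0695,-.0665,.021)),(f,ct((428,410)),(-.0695,-.0665,.021)),(f,ct((147,435)),(-.0695,.0665,.021)),
(f,ct((220,265)),(0,.033,.069)),(f,ct((363,255)),(0,-.033,.069)),
(g,cs((128,300)),(-.0695,.0665,.021)),(g,cs((315,522)),(-.0695,-.0665,.021)),
(g,cs((226,253)),(-.044,.04,.041)),(g,cs((345,380)),(-.044,-.04,.041))]
def R(p,l): c,s=np.cos(p[2]),np.sin(p[2]); return np.array([p[0]+c*l[0]-s*l[1],p[1]+s*l[0]+c*l[1],l[2]])
for sel,nm in ((obs[:6],'top'),(obs,'both'),(obs[6:],'side')):
    fun=lambda p: np.concatenate([proj(F,R(p,l))-q for F,q,l in sel])
    r=least_squares(fun,[.4,-.15,0]); print(nm,r.x,np.round(r.fun.reshape(-1,2),1).tolist())
    print(' pocket',R(r.x,(.044,.04,.021)),'handle',R(r.x,(0,0,.064)))
# pocket ray
print('pocket top ray',ray_z(f,ct((182,184)),.021))
# tray rim corners z=.022
to=[(f,tt((140,177)),(.07,.1,.022)),(f,tt((540,287)),(.07,-.1,.022)),(f,tt((458,570)),(-.07,-.1,.022)),(f,tt((52,450)),(-.07,.1,.022)),
(g,ts((126,177)),(-.07,.1,.022)),(g,ts((530,153)),(.07,.1,.022)),(g,ts((604,402)),(.07,-.1,.022)),(g,ts((133,420)),(-.07,-.1,.022))]
for sel in (to[:4],to):
    r=least_squares(lambda p: np.concatenate([proj(F,R(p,l))-q for F,q,l in sel]),[.4,.3,0]); print('tray',r.x,np.round(r.fun.reshape(-1,2),1).tolist())
# stray: top outline centre ~ body top edge z .030 ; side points
for z in(.030,.036): print('stray top',z,ray_z(f,tt((207,278)),z))
so=[(f,tt((207,278)),.030),(g,ts((427,215)),.028)]
r=least_squares(lambda p: np.concatenate([proj(F,(p[0],p[1],z))-q for F,q,z in so]),[.4,.25]); print('stray',r.x,r.fun)
print('stray side-only', ray_z(g,ts((427,195)),.030), ray_z(g,ts((426,160)),.035))
E
python3 fit.py
```

```text
top [ 0.54693604 -0.16764005  0.09618877] [[-0.8, -0.6], [0.3, -0.9], [1.0, 1.0], [-0.5, 0.3], [-0.6, 0.1], [0.5, 0.0]]
 pocket [ 0.58689103 -0.12359917  0.021     ] handle [ 0.54693604 -0.16764005  0.064     ]
both [ 0.54787498 -0.16809744  0.09851171] [[-0.7, -0.9], [0.4, -1.2], [1.3, 0.6], [-0.3, -0.0], [-0.4, -0.2], [0.7, -0.4], [-1.4, -1.1], [-0.5, -0.9], [0.0, 0.9], [0.4, 0.9]]
 pocket [ 0.58772755 -0.12396387  0.021     ] handle [ 0.54787498 -0.16809744  0.064     ]
side [ 0.54847484 -0.16877891  0.0937005 ] [[-0.9, -1.1], [-0.3, -0.9], [0.5, 0.9], [0.7, 1.0]]
 pocket [ 0.58853929 -0.12483759  0.021     ] handle [ 0.54847484 -0.16877891  0.064     ]
pocket top ray [ 0.588836   -0.12471512  0.021     ]
tray [ 0.56413709  0.18277675 -0.24820709] [[-0.2, -1.1], [1.2, -0.6], [0.4, 0.6], [-1.4, 0.9]]
tray [ 0.56447004  0.18278763 -0.25010668] [[-0.1, -1.2], [1.2, -0.6], [0.3, 0.5], [-1.4, 0.7], [-0.4, -0.6], [0.1, -0.2], [0.3, -0.3], [-0.4, 1.0]]
stray top 0.03 [0.60431532 0.2252754  0.03      ]
stray top 0.036 [0.60307633 0.22381361 0.036     ]
stray [0.60432402 0.22270115] [ 0.92735298  0.02074913 -0.37082956 -2.15696181]
stray side-only [0.60446347 0.21997024 0.03      ] [0.61039317 0.23756007 0.035     ]
```

```bash
python3 - <<'E'
from h import *
import pickle
from scipy.spatial.transform import Rotation as Ro
f=pickle.load(open('top.pkl','rb'));g=pickle.load(open('side.pkl','rb'))
o=robot.get_obs(); print(np.round(Ro.from_euler('xyz',o['eef_rot']).as_matrix(),4))
print('tcp top',proj(f,o['tcp_pos']),'side',proj(g,o['tcp_pos']), 'wrist top', proj(f,o['tcp_pos']+[0,0,.25]))
for uv in ((470,245),(470,90),(430,145),(605,350)):
  print(uv,[np.round(ray_z(f,uv,z),2).tolist() for z in(0,.2)])
for uv,z in (((320,330),0),((366,290),.0),((345,250),.02)):print(uv,np.round(ray_z(g,uv,z),3))
save(g['image'],'s_r.png',(300,150,640,400),2.3)
E
```

```text
[[-8.000e-04  4.112e-01 -9.115e-01]
 [ 1.900e-03 -9.115e-01 -4.112e-01]
 [-1.000e+00 -2.100e-03 -1.000e-04]]
tcp top [591.23995982 340.86376607] side [180.57970971 384.2929041 ] wrist top [724.26080978 379.90890071]
(470, 245) [[0.46, -0.42, 0.0], [0.45, -0.34, 0.2]]
(470, 90) [[0.92, -0.44, 0.0], [0.82, -0.35, 0.2]]
(430, 145) [[0.75, -0.32, 0.0], [0.68, -0.26, 0.2]]
(605, 350) [[0.19, -0.77, 0.0], [0.23, -0.62, 0.2]]
(320, 330) [ 0.466 -0.324  0.   ]
(366, 290) [ 0.579 -0.263  0.   ]
(345, 250) [ 0.587 -0.16   0.02 ]
```

View pics/s_r.png

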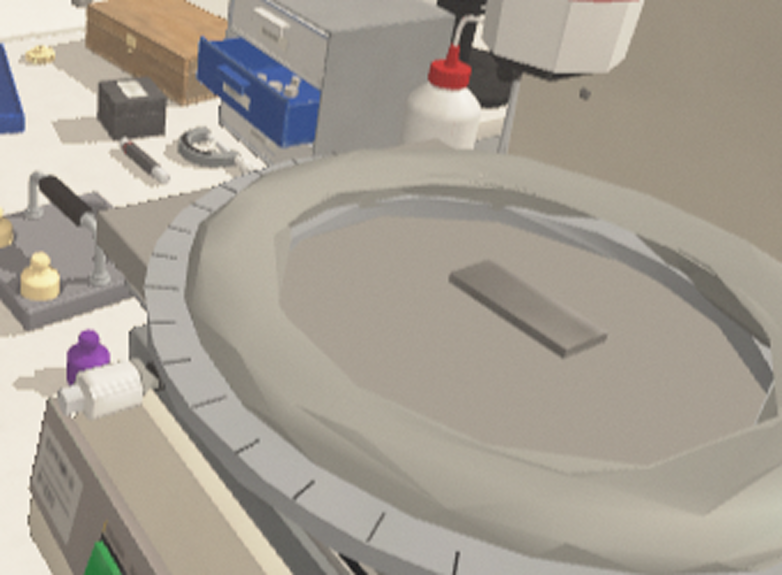

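Call:
servo_tool([
  {"jaw": 0.05,"dy": -0.027,"dz": -0.022},
  {"dy": -0.027,"dz": -0.022},
  {"dy": -0.027,"dz": -0.022},
  {"dy": -0.027,"dz": -0.022},
  {"dy": -0.027,"dz": -0.022},
  {"dy": -0.027,"dz": -0.022},
  {"dy": -0.027,"dz": -0.022},
  {"dy": -0.027,"dz": -0.022},
  {"dy": -0.027,"dz": -0.022},
  {"dy": -0.027,"dz": -0.022},
  {"dy": -0.027,"dz": -0.022},
])

```text
invalid input
```

Call:
servo_tool([
  {"jaw": 0.05,"dx": 0,"dy": -0.027,"dz": -0.022,"roll": 0},
  {"jaw": 0.05,"dx": 0,"dy": -0.027,"dz": -0.022,"roll": 0},
  {"jaw": 0.05,"dx": 0,"dy": -0.027,"dz": -0.022,"roll": 0},
  {"jaw": 0.05,"dx": 0,"dy": -0.027,"dz": -0.022,"roll": 0},
])

```text
t: 0.43
tcp_pos: [0.2926, -0.4333, 0.2304]
eef_rot: [-1.603, 1.569, 1.962]
wrist_force: [0.5, -1.2, 0.0]
opening: 0.05
```

Call:
servo_tool([
  {"jaw": 0.05,"dx": 0,"dy": -0.027,"dz": -0.022,"roll": 0},
  {"jaw": 0.05,"dx": 0,"dy": -0.027,"dz": -0.022,"roll": 0},
  {"jaw": 0.05,"dx": 0,"dy": -0.027,"dz": -0.022,"roll": 0},
  {"jaw": 0.05,"dx": 0,"dy": -0.027,"dz": -0.022,"roll": 0},
  {"jaw": 0.05,"dx": 0,"dy": -0.027,"dz": -0.022,"roll": 0},
  {"jaw": 0.05,"dx": 0,"dy": -0.027,"dz": -0.022,"roll": 0},
  {"jaw": 0.05,"dx": 0,"dy": -0.027,"dz": -0.022,"roll": 0},
  {"jaw": 0.05,"dx": 0,"dy": -0.02,"dz": -0.028,"roll": 0},
  {"jaw": 0.05,"dx": 0,"dy": -0.02,"dz": -0.028,"roll": 0},
  {"jaw": 0.05,"dx": 0,"dy": -0.02,"dz": -0.028,"roll": 0},
  {"jaw": 0.05,"dx": 0,"dy": -0.02,"dz": -0.028,"roll": 0},
  {"jaw": 0.05,"dx": 0,"dy": -0.02,"dz": -0.028,"roll": 0},
])

```text
t: 1.43
tcp_pos: [0.4421, -0.049, 0.2311]
eef_rot: [-0.129, 1.571, -2.846]
wrist_force: [-0.3, -0.7, -0.1]
opening: 0.0499
```

Call:
servo_tool([
  {"jaw": 0.05,"dx": 0,"dy": -0.02,"dz": -0.028,"roll": 0},
  {"jaw": 0.05,"dx": 0,"dy": -0.02,"dz": -0.028,"roll": 0},
  {"jaw": 0.05,"dx": 0,"dy": -0.02,"dz": -0.028,"roll": 0},
  {"jaw": 0.05,"dx": 0,"dy": -0.02,"dz": -0.028,"roll": 0},
  {"jaw": 0.05,"dx": 0,"dy": -0.02,"dz": -0.028,"roll": 0},
  {"jaw": 0.05,"dx": 0,"dy": -0.02,"dz": -0.028,"roll": 0},
  {"jaw": 0.05,"dx": 0,"dy": -0.02,"dz": -0.028,"roll": 0},
  {"jaw": 0.05,"dx": 0,"dy": -0.02,"dz": -0.028,"roll": 0},
  {"jaw": 0.05,"dx": 0,"dy": -0.02,"dz": -0.028,"roll": 0},
])

```text
t: 2.18
tcp_pos: [0.5978, 0.2185, 0.2305]
eef_rot: [-0.055, 1.57, -2.772]
wrist_force: [1.6, -0.2, 0.4]
opening: 0.0496
```

Call:
servo_tool([
  {"jaw": 0.05,"dx": 0.01,"dy": 0,"dz": 0,"roll": -0.12},
  {"jaw": 0.05,"dx": 0.01,"dy": 0,"dz": 0,"roll": -0.12},
  {"jaw": 0.05,"dx": 0.01,"dy": 0,"dz": 0,"roll": -0.12},
  {"jaw": 0.05,"dx": 0.01,"dy": 0,"dz": 0,"roll": -0.12},
  {"jaw": 0.05,"dx": 0.01,"dy": 0,"dz": 0,"roll": -0.12},
  {"jaw": 0.05,"dx": 0.01,"dy": 0,"dz": 0,"roll": -0.12},
  {"jaw": 0.05,"dx": 0.01,"dy": 0,"dz": 0,"roll": -0.12},
  {"jaw": 0.05,"dx": 0.01,"dy": 0,"dz": 0,"roll": -0.12},
  {"jaw": 0.05,"dx": 0.01,"dy": 0,"dz": 0,"roll": -0.12},
  {"jaw": 0.05,"dx": 0.01,"dy": 0,"dz": 0,"roll": -0.12},
  {"jaw": 0.05,"dx": 0.01,"dy": 0,"dz": 0,"roll": -0.12},
  {"jaw": 0.05,"dx": 0.01,"dy": 0,"dz": 0,"roll": -0.12},
])

```text
t: 3.18
tcp_pos: [0.5971, 0.2168, 0.1101]
eef_rot: [-1.598, 1.57, -2.87]
wrist_force: [0.2, 0.1, -0.2]
opening: 0.05
```

Call:
servo_tool([
  {"jaw": 0.05,"dx": 0,"dy": 0,"dz": 0,"roll": -0.12},
  {"jaw": 0.05,"dx": 0,"dy": 0,"dz": 0,"roll": -0.12},
  {"jaw": 0.05,"dx": 0,"dy": 0,"dz": 0,"roll": 0},
  {"jaw": 0.05,"dx": 0,"dy": 0,"dz": 0,"roll": 0},
])

```text
t: 3.52
tcp_pos: [0.5973, 0.2168, 0.1108]
eef_rot: [-1.832, 1.57, -2.873]
wrist_force: [1.0, -0.2, 0.8]
opening: 0.0501
```

```bash
cat >> h.py <<'E'
from scipy.spatial.transform import Rotation as Ro
def jaw_ang(o): 
    M=Ro.from_euler('xyz',o['eef_rot']).as_matrix(); return np.degrees(np.arctan2(M[1,1],M[0,1])),M
def need(target,ang=None):
    o=robot.get_obs(); a,M=jaw_ang(o); d=M.T@(np.array(target)-o['tcp_pos'])
    print('t',round(o['t'],2),'tcp',np.round(o['tcp_pos'],4),'jaw',round(a,2),'tilt',np.round(M[:,0],4),'shift xyz',np.round(d,4),'roll', None if ang is None else round(np.radians(((a-ang)+90)%180-90),3),'open',round(o['opening'],4),'F',np.round(o['wrist_force'],1))
E
python3 - <<'E'
from h import *
need((.605,.2235,.06),30.7)
for n in('top','side'):
    f=grab(n); import pickle; pickle.dump(f,open(n+'1.pkl','wb'))
    save(f['image'],n+'1.png',(205,110,305,240) if n=='top' else (200,80,360,230),4.5)
E
```

```text
t 3.52 tcp [0.5973 0.2168 0.1108] jaw 30.36 tilt [-9.e-04 -3.e-04 -1.e+00] shift xyz [ 0.0507  0.0101 -0.0018] roll -0.006 open 0.0501 F [ 1.  -0.2  0.8]
```

View pics/top1.png

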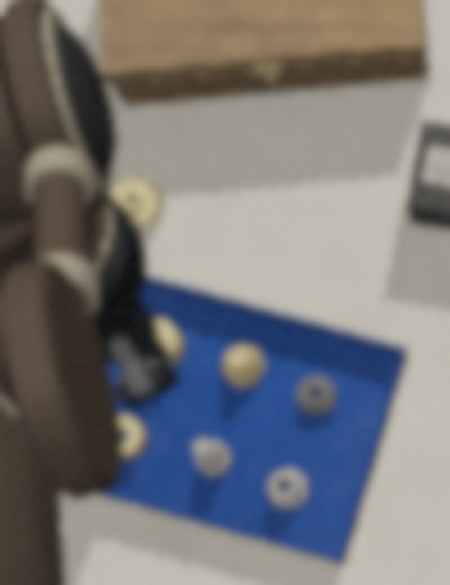

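View pics/side1.png

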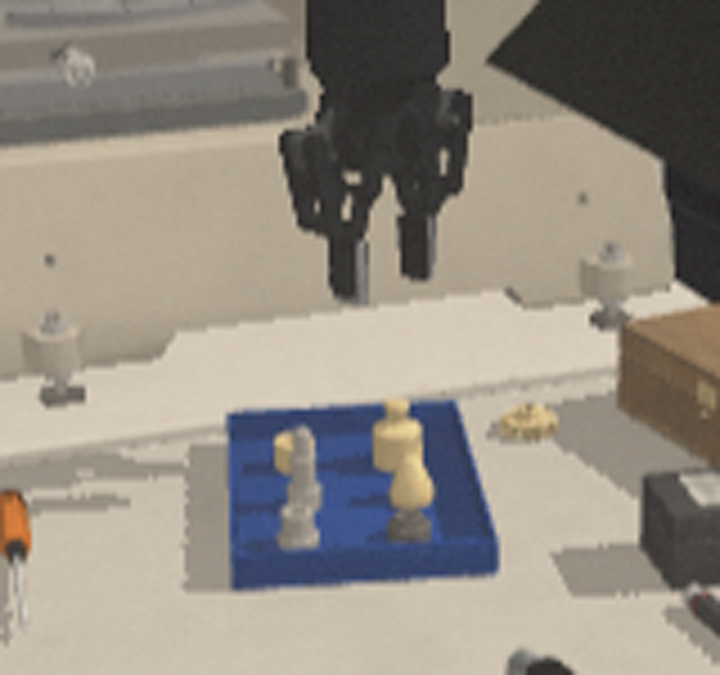

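The fingers are above and just left of the weight, whose knob shows at crop (396,410) in the side view. Next I'll shift sideways and come down above it.

Call:
servo_tool([
  {"jaw": 0.05,"dx": 0.02,"dy": 0.01,"dz": -0.002,"roll": 0},
  {"jaw": 0.05,"dx": 0.02,"dy": 0,"dz": 0,"roll": 0},
  {"jaw": 0.05,"dx": 0.015,"dy": 0,"dz": 0,"roll": 0},
  {"jaw": 0.05,"dx": 0,"dy": 0,"dz": 0,"roll": 0},
  {"jaw": 0.05,"dx": 0,"dy": 0,"dz": 0,"roll": 0},
])

```text
t: 4.03
tcp_pos: [0.6038, 0.2233, 0.0549]
eef_rot: [-1.814, 1.567, -2.853]
wrist_force: [0.1, 0.5, -0.2]
opening: 0.0498
```

```bash
python3 - <<'E'
from h import *
need((.605,.2235,.016),30.7)
f=grab('side'); save(f['image'],'side2.png',(225,100,325,210),6)
f=grab('top'); save(f['image'],'top2.png',(205,130,285,220),6)
E
```

```text
t 4.03 tcp [0.6038 0.2233 0.0549] jaw 30.5 tilt [-0.0033 -0.001  -1.    ] shift xyz [0.0389 0.0013 0.0005] roll -0.004 open 0.0498 F [ 0.1  0.5 -0.2]
```

View pics/side2.png

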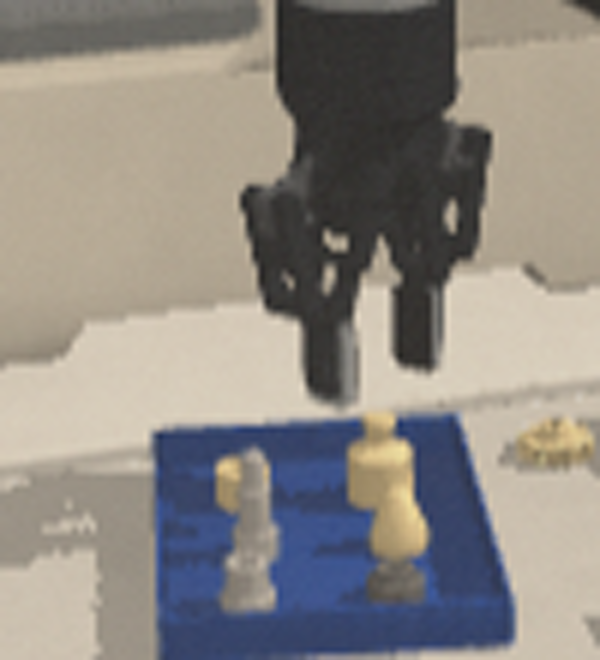

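View pics/top2.png

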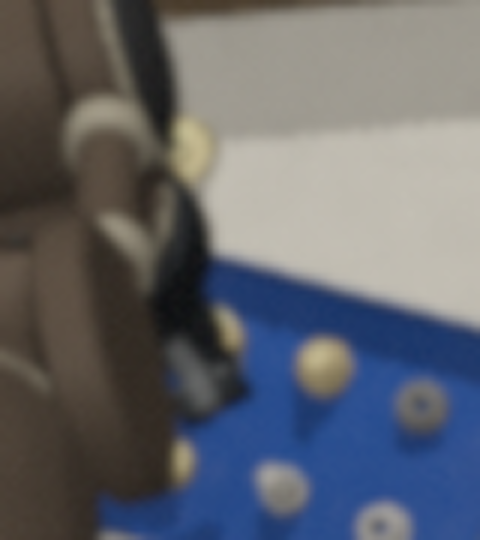

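Side view: the knob at (380,425) lies between the two fingertips (350 and 395). I'm going down now, then closing.

Call:
servo_tool([
  {"jaw": 0.05,"dx": 0.013,"dy": 0.001,"dz": 0,"roll": 0},
  {"jaw": 0.05,"dx": 0.013,"dy": 0,"dz": 0,"roll": 0},
  {"jaw": 0.05,"dx": 0.013,"dy": 0,"dz": 0,"roll": 0},
  {"jaw": 0.05,"dx": 0,"dy": 0,"dz": 0,"roll": 0},
  {"jaw": 0.05,"dx": 0,"dy": 0,"dz": 0,"roll": 0},
  {"jaw": 0.05,"dx": 0,"dy": 0,"dz": 0,"roll": 0},
])

```text
t: 4.63
tcp_pos: [0.6058, 0.2242, 0.0167]
eef_rot: [-1.848, 1.57, -2.886]
wrist_force: [-0.2, 0.3, 0.5]
opening: 0.0498
```

```bash
python3 - <<'E'
from h import *
need((.605,.2235,.016),30.7)
f=grab('side'); save(f['image'],'side3.png',(240,120,330,210),6)
E
```

```text
t 4.63 tcp [0.6058 0.2242 0.0167] jaw 30.53 tilt [-9.e-04 -2.e-04 -1.e+00] shift xyz [ 0.0007 -0.001   0.0002] roll -0.003 open 0.0498 F [-0.2  0.3  0.5]
```

View pics/side3.png

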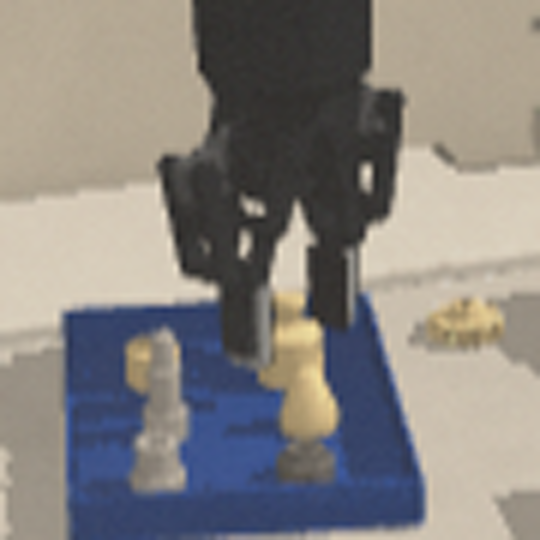

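The weight sits between the fingers. Closing.

Call:
servo_tool([
  {"jaw": 0.02,"dx": 0,"dy": 0,"dz": 0,"roll": 0},
  {"jaw": 0.02,"dx": 0,"dy": 0,"dz": 0,"roll": 0},
  {"jaw": 0.02,"dx": 0,"dy": 0,"dz": 0,"roll": 0},
  {"jaw": 0.02,"dx": 0,"dy": 0,"dz": 0,"roll": 0},
  {"jaw": 0.02,"dx": 0,"dy": 0,"dz": 0,"roll": 0},
  {"jaw": 0.02,"dx": 0,"dy": 0,"dz": 0,"roll": 0},
])

```text
t: 5.18
tcp_pos: [0.6069, 0.2245, 0.0185]
eef_rot: [1.326, 1.569, 0.288]
wrist_force: [-0.9, -0.3, 5.6]
opening: 0.025
```

```bash
python3 - <<'E'
from h import *
need((.605,.2235,.016),30.7)
f=grab('side'); save(f['image'],'side4.png',(240,120,330,210),6)
E
```

```text
t 5.18 tcp [0.6069 0.2245 0.0185] jaw 30.54 tilt [ 1.7e-03  5.0e-04 -1.0e+00] shift xyz [ 0.0025 -0.0022 -0.0001] roll -0.003 open 0.025 F [-0.9 -0.3  5.6]
```

View pics/side4.png

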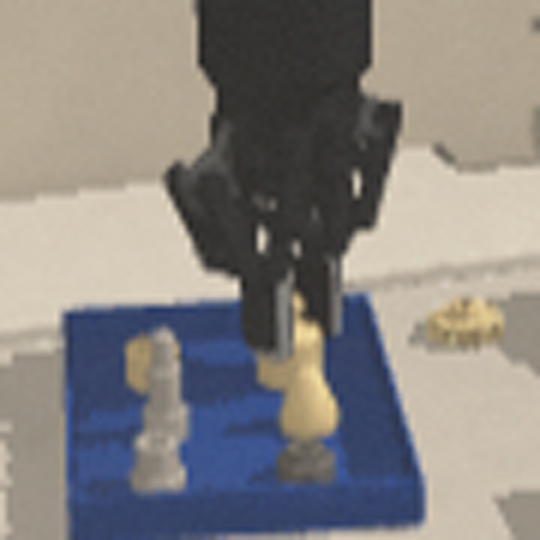

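The opening of 25 mm is under the 30 mm body, and there is an upward force, so the grasp isn't square. I'll check where the tool axis lies against the weight.

```bash
python3 - <<'E'
from h import *
import pickle
o=robot.get_obs(); p=o['tcp_pos']; a,M=jaw_ang(o)
g=grab('side'); s=12; x0,y0=265,155
im=g['image'][y0:y0+45,x0:x0+55]; im=cv2.resize(im,None,fx=s,fy=s,interpolation=cv2.INTER_CUBIC)
g0=pickle.load(open('side.pkl','rb')); im0=cv2.resize(g0['image'][y0:y0+45,x0:x0+55],None,fx=s,fy=s,interpolation=cv2.INTER_CUBIC)
def P(X): q=proj(g,X); return tuple(int(v) for v in ((q[0]-x0+.5)*s,(q[1]-y0+.5)*s))
for I in(im,im0):
    cv2.line(I,P((p[0],p[1],.002)),P((p[0],p[1],.042)),(255,0,0),1)
    for z in (.002,.022,.030,.042):
        cv2.circle(I,P((p[0],p[1],z)),4,(255,0,0),1)
    for z in(.002,.030):
        pts=np.array([P((p[0]+.015*np.cos(t),p[1]+.015*np.sin(t),z)) for t in np.linspace(0,6.283,40)]); cv2.polylines(I,[pts],True,(0,255,0),1)
cv2.imwrite('pics/chk.png',im[:,:,::-1]);cv2.imwrite('pics/chk0.png',im0[:,:,::-1])
E
```

```text
(no output)
```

View pics/chk.png

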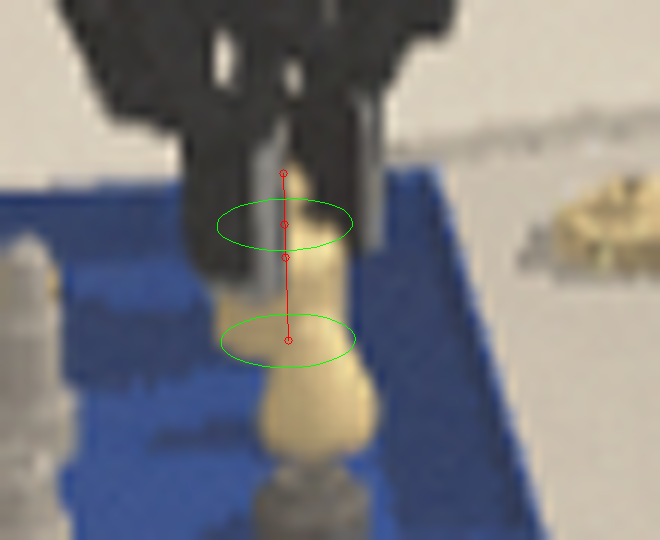

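View pics/chk0.png

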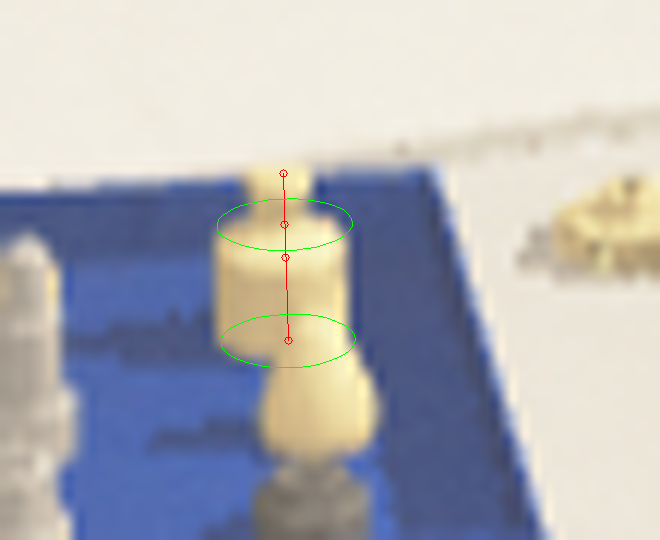

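The axis agrees with the weight to about 1 mm, so the pads are bearing on the rounded shoulder. I'll reopen, go about 8 mm lower and regrip.

Call:
servo_tool([
  {"jaw": 0.044,"dx": 0,"dy": 0,"dz": 0,"roll": 0},
  {"jaw": 0.044,"dx": 0,"dy": 0,"dz": 0,"roll": 0},
  {"jaw": 0.044,"dx": 0,"dy": 0,"dz": 0,"roll": 0},
  {"jaw": 0.044,"dx": 0.003,"dy": 0,"dz": 0,"roll": 0},
  {"jaw": 0.044,"dx": 0.003,"dy": 0,"dz": 0,"roll": 0},
  {"jaw": 0.044,"dx": 0.002,"dy": 0,"dz": 0,"roll": 0},
  {"jaw": 0.044,"dx": 0,"dy": 0,"dz": 0,"roll": 0},
  {"jaw": 0.044,"dx": 0,"dy": 0,"dz": 0,"roll": 0},
])

```text
t: 5.95
tcp_pos: [0.6057, 0.2242, 0.0087]
eef_rot: [-1.816, 1.57, -2.854]
wrist_force: [0.2, -0.2, 1.0]
opening: 0.0438
```

Call:
servo_tool([
  {"jaw": 0.02,"dx": 0,"dy": 0,"dz": 0,"roll": 0},
  {"jaw": 0.02,"dx": 0,"dy": 0,"dz": 0,"roll": 0},
  {"jaw": 0.02,"dx": 0,"dy": 0,"dz": 0,"roll": 0},
  {"jaw": 0.02,"dx": 0,"dy": 0,"dz": 0,"roll": 0},
  {"jaw": 0.02,"dx": 0,"dy": 0,"dz": 0,"roll": 0},
  {"jaw": 0.02,"dx": 0,"dy": 0,"dz": 0,"roll": 0},
])

```text
t: 6.45
tcp_pos: [0.6065, 0.2244, 0.0096]
eef_rot: [1.347, 1.57, 0.309]
wrist_force: [0.5, -0.2, 1.5]
opening: 0.0261
```

```bash
python3 - <<'E'
from h import *
need((.605,.2235,.008),30.7)
f=grab('side'); save(f['image'],'side5.png',(250,130,330,200),8)
E
```

```text
t 6.45 tcp [0.6065 0.2244 0.0096] jaw 30.54 tilt [ 8.e-04  3.e-04 -1.e+00] shift xyz [ 0.0016 -0.0017  0.    ] roll -0.003 open 0.0261 F [ 0.5 -0.2  1.5]
```

View pics/side5.png

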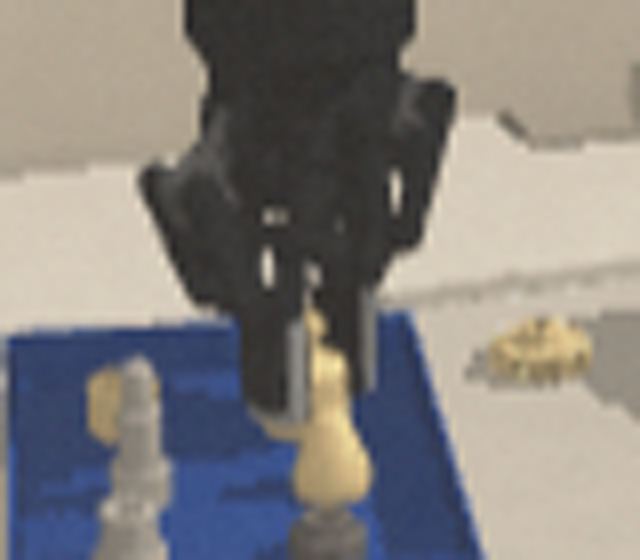

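The grip looks firm with little side force. Lifting to check it.

Call:
servo_tool([
  {"jaw": 0.02,"dx": -0.005,"dy": 0,"dz": 0,"roll": 0},
  {"jaw": 0.02,"dx": -0.01,"dy": 0,"dz": 0,"roll": 0},
  {"jaw": 0.02,"dx": -0.02,"dy": 0,"dz": 0,"roll": 0},
  {"jaw": 0.02,"dx": -0.03,"dy": 0,"dz": 0,"roll": 0},
  {"jaw": 0.02,"dx": -0.03,"dy": 0,"dz": 0,"roll": 0},
  {"jaw": 0.02,"dx": -0.025,"dy": 0,"dz": 0,"roll": 0},
  {"jaw": 0.02,"dx": 0,"dy": 0,"dz": 0,"roll": 0},
  {"jaw": 0.02,"dx": 0,"dy": 0,"dz": 0,"roll": 0},
])

```text
t: 7.17
tcp_pos: [0.6078, 0.2248, 0.1322]
eef_rot: [1.322, 1.566, 0.284]
wrist_force: [-0.5, -0.1, -1.4]
opening: 0.0263
```

```bash
python3 - <<'E'
from h import *
need((.5877,-.124,.13),95.6)
f=grab('side'); save(f['image'],'side6.png',(240,70,340,200),5)
E
```

```text
t 7.17 tcp [0.6078 0.2248 0.1322] jaw 30.54 tilt [ 0.005   0.0015 -1.    ] shift xyz [ 0.0016 -0.1945  0.2902] roll -1.135 open 0.0263 F [-0.5 -0.1 -1.4]
```

View pics/side6.png

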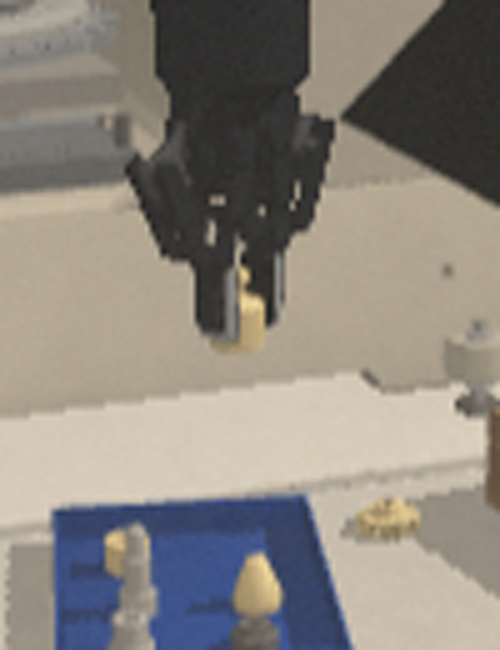

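The weight is held upright in the gripper and the other parts are still in the tray. Moving to above the pocket, then rolling.

Call:
servo_tool([
  {"jaw": 0.02,"dx": 0,"dy": -0.01,"dz": 0.015,"roll": 0},
  {"jaw": 0.02,"dx": 0,"dy": -0.02,"dz": 0.03,"roll": 0},
  {"jaw": 0.02,"dx": 0,"dy": -0.02,"dz": 0.03,"roll": 0},
  {"jaw": 0.02,"dx": 0,"dy": -0.02,"dz": 0.03,"roll": 0},
  {"jaw": 0.02,"dx": 0,"dy": -0.02,"dz": 0.03,"roll": 0},
  {"jaw": 0.02,"dx": 0,"dy": -0.02,"dz": 0.03,"roll": 0},
  {"jaw": 0.02,"dx": 0,"dy": -0.02,"dz": 0.03,"roll": 0},
  {"jaw": 0.02,"dx": 0,"dy": -0.02,"dz": 0.03,"roll": 0},
  {"jaw": 0.02,"dx": 0,"dy": -0.02,"dz": 0.03,"roll": 0},
  {"jaw": 0.02,"dx": 0,"dy": -0.014,"dz": 0.02,"roll": 0},
  {"jaw": 0.02,"dx": 0,"dy": -0.01,"dz": 0.015,"roll": 0},
])

```text
t: 8.13
tcp_pos: [0.5838, -0.1263, 0.1267]
eef_rot: [-2.252, 1.566, 2.991]
wrist_force: [0.8, 0.3, -1.2]
opening: 0.0265
```

Call:
servo_tool([
  {"jaw": 0.02,"dx": 0,"dy": 0,"dz": 0,"roll": -0.1},
  {"jaw": 0.02,"dx": 0,"dy": 0,"dz": 0,"roll": -0.12},
  {"jaw": 0.02,"dx": 0,"dy": 0,"dz": 0,"roll": -0.12},
  {"jaw": 0.02,"dx": 0,"dy": 0,"dz": 0,"roll": -0.12},
  {"jaw": 0.02,"dx": 0,"dy": 0,"dz": 0,"roll": -0.12},
  {"jaw": 0.02,"dx": 0,"dy": 0,"dz": 0,"roll": -0.12},
  {"jaw": 0.02,"dx": 0,"dy": 0,"dz": 0,"roll": -0.12},
  {"jaw": 0.02,"dx": 0,"dy": 0,"dz": 0,"roll": -0.12},
  {"jaw": 0.02,"dx": 0,"dy": 0,"dz": 0,"roll": -0.12},
  {"jaw": 0.02,"dx": 0,"dy": 0,"dz": 0,"roll": -0.075},
  {"jaw": 0.02,"dx": 0,"dy": 0,"dz": 0,"roll": 0},
  {"jaw": 0.02,"dx": 0,"dy": 0,"dz": 0,"roll": 0},
])

```text
t: 9.13
tcp_pos: [0.5847, -0.1236, 0.1272]
eef_rot: [2.759, 1.567, 2.854]
wrist_force: [-1.0, 0.3, -1.4]
opening: 0.0265
```

```bash
python3 - <<'E'
from h import *
need((.5877,-.124,.06),95.6)
f=grab('side'); save(f['image'],'side7.png',(260,110,400,300),4)
f=grab('top'); save(f['image'],'top7.png',(335,165,435,265),6)
E
```

```text
t 9.13 tcp [ 0.5847 -0.1236  0.1272] jaw 95.45 tilt [-0.0039  0.0012 -1.    ] shift xyz [ 0.0672 -0.0008  0.0032] roll -0.003 open 0.0265 F [-1.   0.3 -1.4]
```

View pics/side7.png

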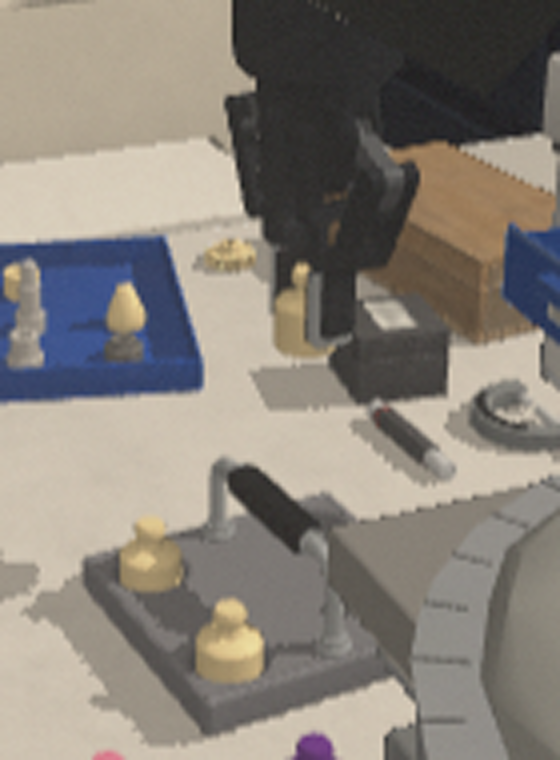

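View pics/top7.png

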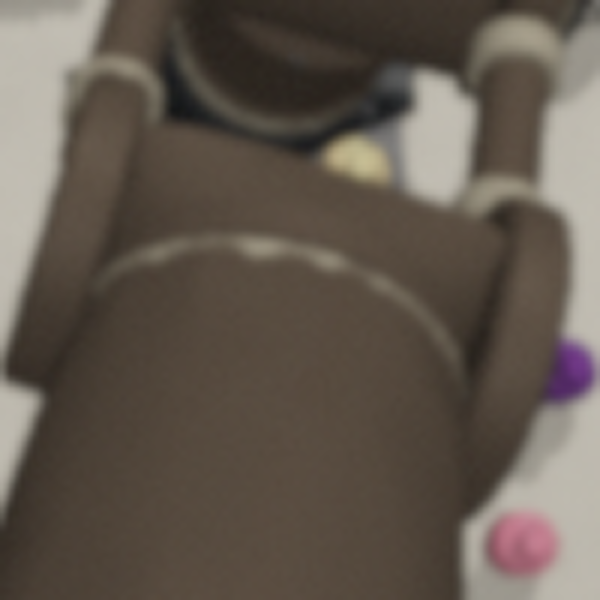

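```bash
cat > ov.py <<'E'
from h import *
import sys
def overlay(name,base,box,s=12,ideal=None):
    g=grab('side'); x0,y0,x1,y1=box
    im=cv2.resize(g['image'][y0:y1,x0:x1],None,fx=s,fy=s,interpolation=cv2.INTER_CUBIC)
    raw=im.copy()
    def P(X): q=proj(g,X); return tuple(int(v) for v in ((q[0]-x0+.5)*s,(q[1]-y0+.5)*s))
    p=np.array(base)
    for z,r in((0,.015),(.020,.015),(.033,.007)):
        pts=np.array([P((p[0]+r*np.cos(t),p[1]+r*np.sin(t),p[2]+z)) for t in np.linspace(0,6.283,40)]); cv2.polylines(im,[pts],True,(0,255,0),1)
    cv2.line(im,P(p),P(p+[0,0,.04]),(255,0,0),1)
    cv2.imwrite('pics/'+name,im[:,:,::-1])
E
python3 - <<'E'
from ov import *
o=robot.get_obs(); p=o['tcp_pos']
overlay('ov7.png',(p[0],p[1],p[2]-.0072),(315,165,365,205),14)
E
```

```text
(no output)
```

View pics/ov7.png

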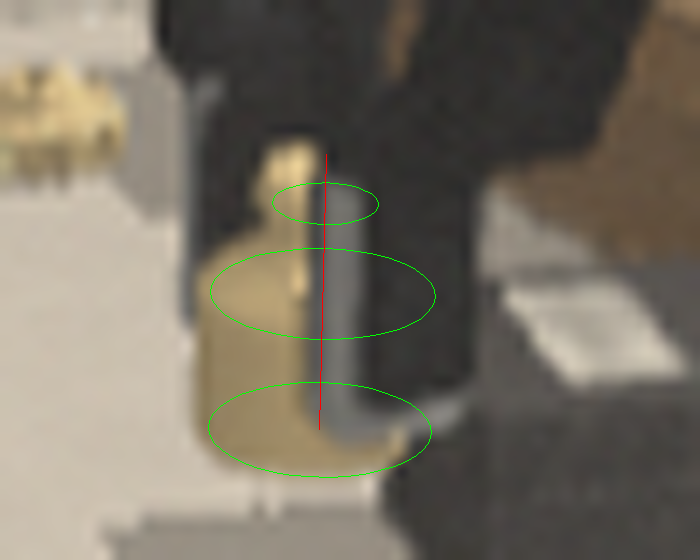

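The weight sits about 2 mm toward -x of the tool axis (left edge at 195 against the predicted 209). I'll correct for that while going down to just above the plate.

Call:
servo_tool([
  {"jaw": 0.02,"dx": 0.02,"dy": -0.001,"dz": 0.006,"roll": 0},
  {"jaw": 0.02,"dx": 0.025,"dy": 0,"dz": 0,"roll": 0},
  {"jaw": 0.02,"dx": 0.025,"dy": 0,"dz": 0,"roll": 0},
  {"jaw": 0.02,"dx": 0.02,"dy": 0,"dz": 0,"roll": 0},
  {"jaw": 0.02,"dx": 0,"dy": 0,"dz": 0,"roll": 0},
  {"jaw": 0.02,"dx": 0,"dy": 0,"dz": 0,"roll": 0},
  {"jaw": 0.02,"dx": 0,"dy": 0,"dz": 0,"roll": 0},
])

```text
t: 9.87
tcp_pos: [0.5934, -0.1248, 0.0403]
eef_rot: [-0.363, 1.569, -0.266]
wrist_force: [-0.5, -0.8, -1.0]
opening: 0.027
```

```bash
python3 - <<'E'
from ov import *
need((.5905,-.1245,.024),95.6)
o=robot.get_obs(); p=o['tcp_pos']
overlay('ov8.png',(p[0]-.002,p[1],p[2]-.0072),(290,190,355,240),12)
E
```

```text
t 9.87 tcp [ 0.5934 -0.1248  0.0403] jaw 95.55 tilt [ 1.7e-03 -5.0e-04 -1.0e+00] shift xyz [ 0.0163  0.0006 -0.0029] roll -0.001 open 0.027 F [-0.5 -0.8 -1. ]
```

View pics/ov8.png

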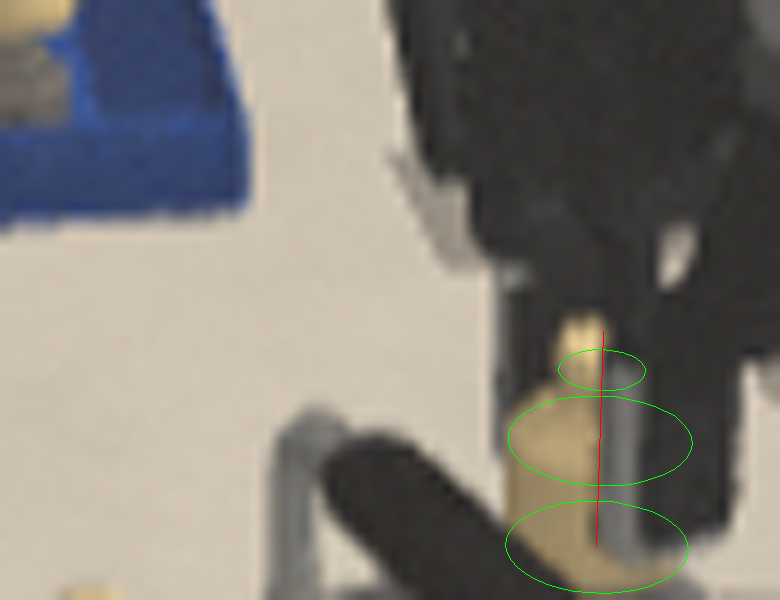

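The overlay fits with the 2 mm offset. Correcting x by -3 mm and going down gently while watching the force.

Call:
servo_tool([
  {"jaw": 0.02,"dx": 0.004,"dy": 0.0005,"dz": -0.003,"roll": 0},
  {"jaw": 0.02,"dx": 0.004,"dy": 0,"dz": 0,"roll": 0},
  {"jaw": 0.02,"dx": 0,"dy": 0,"dz": 0,"roll": 0},
  {"jaw": 0.02,"dx": 0,"dy": 0,"dz": 0,"roll": 0},
  {"jaw": 0.02,"dx": 0,"dy": 0,"dz": 0,"roll": 0},
])

```text
t: 10.33
tcp_pos: [0.5895, -0.1243, 0.0315]
eef_rot: [-0.354, 1.57, -0.257]
wrist_force: [0.1, 0.2, -1.2]
opening: 0.0265
```

Call:
servo_tool([
  {"jaw": 0.02,"dx": 0.002,"dy": 0,"dz": 0,"roll": 0},
  {"jaw": 0.02,"dx": 0.002,"dy": 0,"dz": 0,"roll": 0},
  {"jaw": 0.02,"dx": 0.001,"dy": 0,"dz": 0,"roll": 0},
  {"jaw": 0.02,"dx": 0,"dy": 0,"dz": 0,"roll": 0},
  {"jaw": 0.02,"dx": 0,"dy": 0,"dz": 0,"roll": 0},
])

```text
t: 10.75
tcp_pos: [0.5892, -0.1242, 0.026]
eef_rot: [2.749, 1.57, 2.847]
wrist_force: [-0.3, 0.7, -0.4]
opening: 0.0264
```

```bash
python3 - <<'E'
from h import *
need((.5905,-.1245,.0225),95.6)
E
```

```text
t 10.75 tcp [ 0.5892 -0.1242  0.026 ] jaw 95.57 tilt [-4.e-04  1.e-04 -1.e+00] shift xyz [ 0.0035 -0.0004  0.0012] roll -0.0 open 0.0264 F [-0.3  0.7 -0.4]
```

Call:
servo_tool([
  {"jaw": 0.02,"dx": 0.0015,"dy": 0,"dz": 0.001,"roll": 0},
  {"jaw": 0.02,"dx": 0.0015,"dy": 0,"dz": 0,"roll": 0},
  {"jaw": 0.02,"dx": 0,"dy": 0,"dz": 0,"roll": 0},
  {"jaw": 0.02,"dx": 0,"dy": 0,"dz": 0,"roll": 0},
  {"jaw": 0.02,"dx": 0,"dy": 0,"dz": 0,"roll": 0},
])

```text
t: 11.17
tcp_pos: [0.5904, -0.1242, 0.0232]
eef_rot: [2.782, 1.571, 2.88]
wrist_force: [0.2, -1.0, -1.8]
opening: 0.0264
```

```bash
python3 - <<'E'
from ov import *
need((.5905,-.1245,.0225),95.6)
o=robot.get_obs(); p=o['tcp_pos']
overlay('ov9.png',(p[0]-.002,p[1],p[2]-.0072),(300,200,365,255),12)
E
```

```text
t 11.17 tcp [ 0.5904 -0.1242  0.0232] jaw 95.57 tilt [-1.e-04  0.e+00 -1.e+00] shift xyz [ 0.0007 -0.0003  0.0001] roll -0.001 open 0.0264 F [ 0.2 -1.  -1.8]
```

View pics/ov9.png

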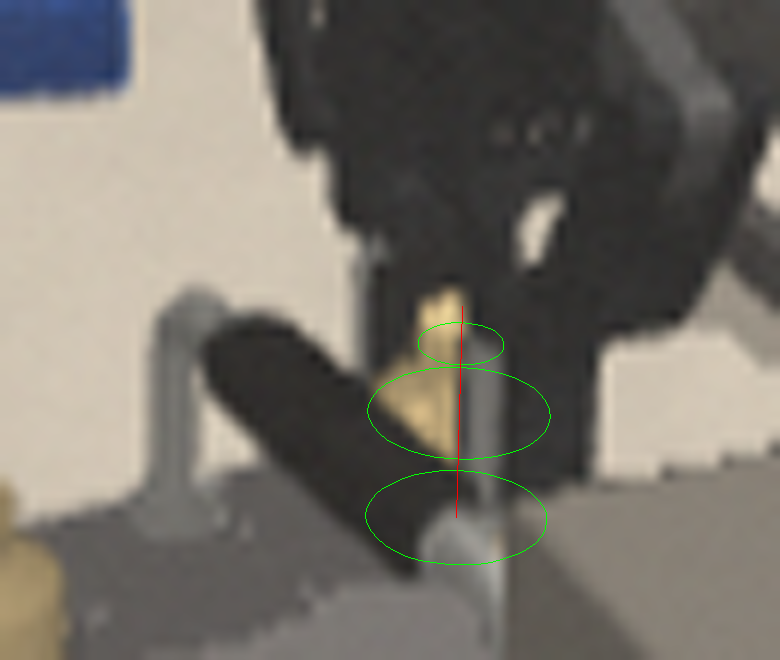

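There's no contact force with the underside about 5 mm below the plate face, so it is in the pocket. I'll go 1 mm lower and release.

Call:
servo_tool([
  {"jaw": 0.02,"dx": 0.001,"dy": 0,"dz": 0,"roll": 0},
  {"jaw": 0.02,"dx": 0,"dy": 0,"dz": 0,"roll": 0},
  {"jaw": 0.034,"dx": 0,"dy": 0,"dz": 0,"roll": 0},
  {"jaw": 0.04,"dx": 0,"dy": 0,"dz": 0,"roll": 0},
  {"jaw": 0.05,"dx": 0,"dy": 0,"dz": 0,"roll": 0},
  {"jaw": 0.05,"dx": 0,"dy": 0,"dz": 0,"roll": 0},
  {"jaw": 0.05,"dx": 0,"dy": 0,"dz": 0,"roll": 0},
  {"jaw": 0.05,"dx": 0,"dy": 0,"dz": 0,"roll": 0},
])

```text
t: 11.88
tcp_pos: [0.5905, -0.1242, 0.0224]
eef_rot: [-0.334, 1.571, -0.237]
wrist_force: [-0.9, -1.0, 0.1]
opening: 0.0501
```

```bash
python3 - <<'E'
from ov import *
need((.5905,-.1245,.0225),95.6)
overlay('ov10.png',(.5882,-.1245,.008),(300,200,365,255),12)
E
```

```text
t 11.88 tcp [ 0.5905 -0.1242  0.0224] jaw 95.57 tilt [ 2.e-04 -1.e-04 -1.e+00] shift xyz [-0.0001 -0.0003 -0.    ] roll -0.001 open 0.0501 F [-0.9 -1.   0.1]
```

View pics/ov10.png

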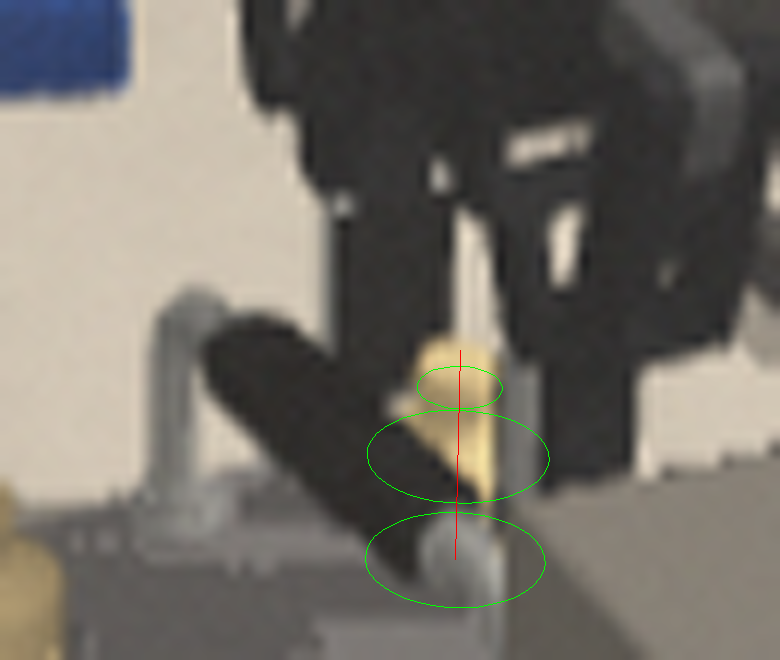

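The knob dropped by the expected amount, about 48 crop px, and matches a seated weight. Now rising, clearing the view and checking from above.

Call:
servo_tool([
  {"jaw": 0.05,"dx": -0.01,"dy": 0,"dz": 0,"roll": 0},
  {"jaw": 0.05,"dx": -0.02,"dy": 0,"dz": 0,"roll": 0},
  {"jaw": 0.05,"dx": -0.03,"dy": 0,"dz": 0,"roll": 0},
  {"jaw": 0.05,"dx": -0.03,"dy": 0,"dz": 0,"roll": 0},
  {"jaw": 0.05,"dx": -0.03,"dy": 0,"dz": -0.02,"roll": 0},
  {"jaw": 0.05,"dx": 0,"dy": 0,"dz": -0.03,"roll": 0.12},
  {"jaw": 0.05,"dx": 0,"dy": 0,"dz": 0,"roll": 0.12},
  {"jaw": 0.05,"dx": 0,"dy": 0,"dz": 0,"roll": 0.12},
  {"jaw": 0.05,"dx": 0,"dy": 0,"dz": 0,"roll": 0.12},
  {"jaw": 0.05,"dx": 0,"dy": 0,"dz": 0,"roll": 0.12},
  {"jaw": 0.05,"dx": 0,"dy": 0,"dz": 0,"roll": 0.12},
  {"jaw": 0.05,"dx": 0,"dy": 0,"dz": 0,"roll": 0.12},
])

```text
t: 12.93
tcp_pos: [0.5408, -0.1291, 0.1432]
eef_rot: [0.475, 1.57, -0.274]
wrist_force: [0.1, 0.3, 0.6]
opening: 0.0499
```

Call:
servo_tool([
  {"jaw": 0.05,"dx": 0,"dy": 0,"dz": 0,"roll": 0.12},
  {"jaw": 0.05,"dx": 0,"dy": 0,"dz": 0,"roll": 0.12},
  {"jaw": 0.05,"dx": 0,"dy": 0,"dz": 0,"roll": 0.12},
  {"jaw": 0.05,"dx": 0,"dy": 0,"dz": 0,"roll": 0.12},
  {"jaw": 0.05,"dx": 0,"dy": 0,"dz": 0,"roll": 0.12},
  {"jaw": 0.05,"dx": 0,"dy": 0,"dz": 0,"roll": 0.12},
  {"jaw": 0.05,"dx": 0,"dy": 0,"dz": 0,"roll": 0},
  {"jaw": 0.05,"dx": 0,"dy": 0,"dz": 0,"roll": 0},
])

```text
t: 13.6
tcp_pos: [0.5408, -0.1291, 0.1429]
eef_rot: [1.168, 1.57, -0.291]
wrist_force: [0.1, -0.3, 0.1]
opening: 0.0499
```

```bash
python3 - <<'E'
from h import *
import pickle
need((.548,-.168,.1),5.5)
g=grab('side'); pickle.dump(g,open('side11.pkl','wb')); save(g['image'],'side11.png',(260,200,370,300),6)
f=grab('top'); save(f['image'],'top11.png',(335,165,435,265),6)
E
```

```text
t 13.6 tcp [ 0.5408 -0.1291  0.1429] jaw 6.36 tilt [ 7.e-04 -2.e-04 -1.e+00] shift xyz [0.0429 0.0029 0.0394] roll 0.015 open 0.0499 F [ 0.1 -0.3  0.1]
```

View pics/side11.png

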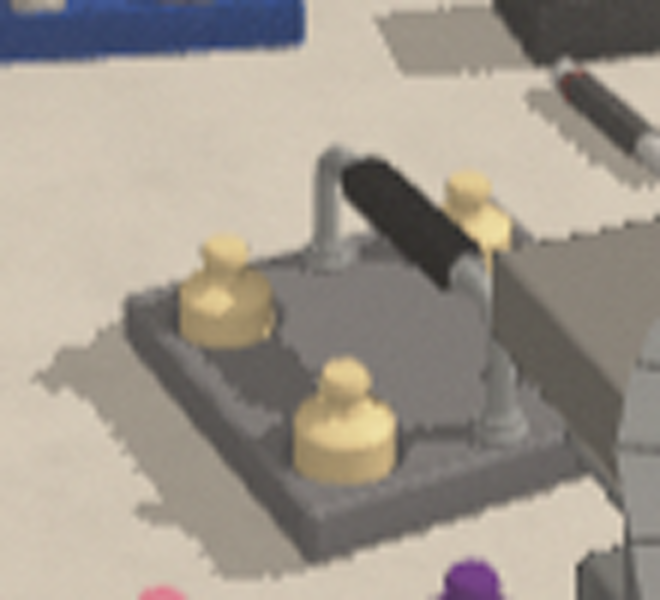

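View pics/top11.png

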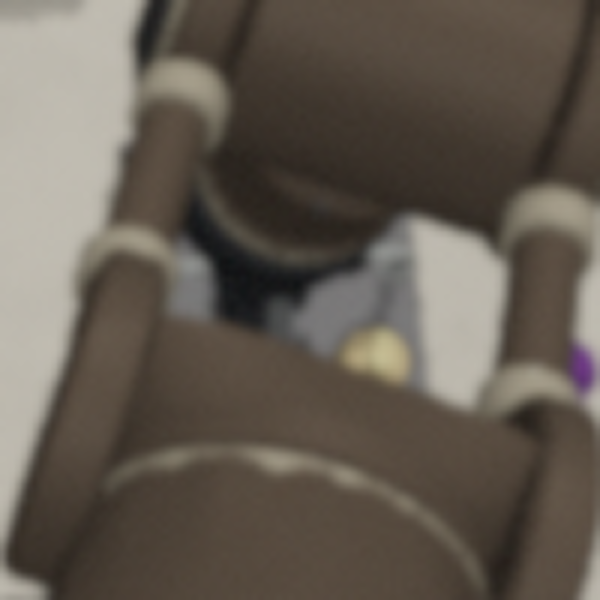

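```bash
python3 - <<'E'
from h import *
import pickle
g=pickle.load(open('side11.pkl','rb'))
px=lambda c:np.array([260+(c[0]+.5)/6-.5,200+(c[1]+.5)/6-.5])
c,s=np.cos(.096),np.sin(.096)
for nm,l,m in(('w',(-.044,.04),(225,250)),('w2',(-.044,-.04),(345,373)),('stray',(.044,.04),(468,187))):
    x=.5477+c*l[0]-s*l[1];y=-.168+s*l[0]+c*l[1]
    print(nm,np.round(px(m)-proj(g,(x,y,.041)),2), 'px per 5mm z',np.round(proj(g,(x,y,.046))-proj(g,(x,y,.041)),2))
E
```

```text
w [-0.11 -1.35] px per 5mm z [-0.04 -2.28]
w2 [-0.17 -2.09] px per 5mm z [ 0.01 -2.41]
stray [ 0.12 -0.97] px per 5mm z [ 0.06 -2.21]
```

All three visible weights sit at matching heights, so the stray is fully seated. Now to the handle.

Call:
servo_tool([
  {"jaw": 0.05,"dx": 0,"dy": 0.003,"dz": 0.02,"roll": 0.015},
  {"jaw": 0.05,"dx": 0,"dy": 0,"dz": 0.02,"roll": 0},
  {"jaw": 0.05,"dx": 0.02,"dy": 0,"dz": 0,"roll": 0},
  {"jaw": 0.05,"dx": 0.02,"dy": 0,"dz": 0,"roll": 0},
  {"jaw": 0.05,"dx": 0.015,"dy": 0,"dz": 0,"roll": 0},
  {"jaw": 0.05,"dx": 0,"dy": 0,"dz": 0,"roll": 0},
  {"jaw": 0.05,"dx": 0,"dy": 0,"dz": 0,"roll": 0},
])

```text
t: 14.28
tcp_pos: [0.5467, -0.1682, 0.0864]
eef_rot: [-2.027, 1.568, 2.779]
wrist_force: [1.4, -0.3, 0.4]
opening: 0.05
```

```bash
python3 - <<'E'
from h import *
need((.548,-.168,.045),5.5)
g=grab('side'); save(g['image'],'side12.png',(270,170,370,270),6)
E
```

```text
t 14.28 tcp [ 0.5467 -0.1682  0.0864] jaw 5.39 tilt [-2.4e-03  9.0e-04 -1.0e+00] shift xyz [ 0.0414  0.0014 -0.    ] roll -0.002 open 0.05 F [ 1.4 -0.3  0.4]
```

View pics/side12.png

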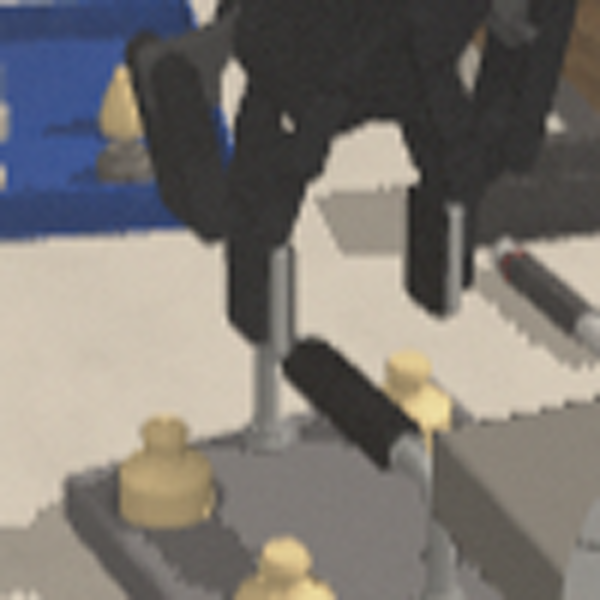

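The fingers straddle the bar, whose middle is at (350,400). Going down 41 mm and closing.

Call:
servo_tool([
  {"jaw": 0.05,"dx": 0.012,"dy": 0.001,"dz": 0,"roll": 0},
  {"jaw": 0.05,"dx": 0.015,"dy": 0,"dz": 0,"roll": 0},
  {"jaw": 0.05,"dx": 0.014,"dy": 0,"dz": 0,"roll": 0},
  {"jaw": 0.05,"dx": 0,"dy": 0,"dz": 0,"roll": 0},
  {"jaw": 0.05,"dx": 0,"dy": 0,"dz": 0,"roll": 0},
  {"jaw": 0.05,"dx": 0,"dy": 0,"dz": 0,"roll": 0},
])

```text
t: 14.83
tcp_pos: [0.5495, -0.1687, 0.0471]
eef_rot: [1.108, 1.569, -0.37]
wrist_force: [0.1, 0.6, 0.4]
opening: 0.0499
```

```bash
python3 - <<'E'
from h import *
need((.548,-.168,.045),5.5)
g=grab('side'); save(g['image'],'side13.png',(270,170,370,270),6)
E
```

```text
t 14.83 tcp [ 0.5495 -0.1687  0.0471] jaw 5.35 tilt [ 1.6e-03 -6.0e-04 -1.0e+00] shift xyz [ 0.0021 -0.0014 -0.0008] roll -0.003 open 0.0499 F [0.1 0.6 0.4]
```

View pics/side13.png

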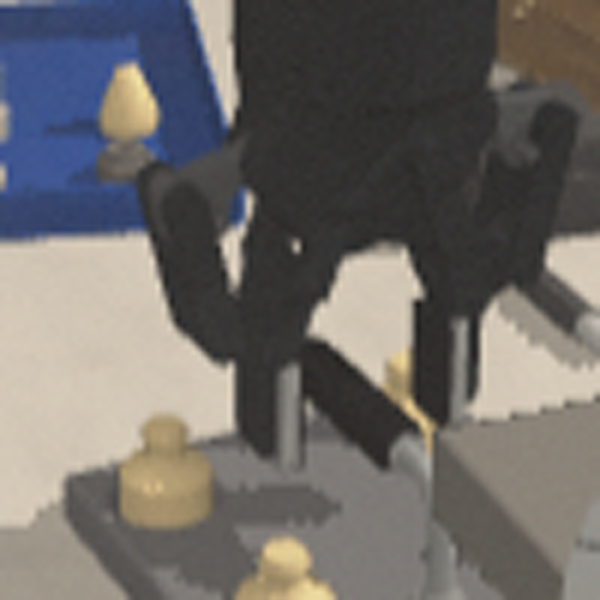

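Call:
servo_tool([
  {"jaw": 0.05,"dx": 0.002,"dy": -0.0015,"dz": 0,"roll": 0},
  {"jaw": 0.03,"dx": 0,"dy": 0,"dz": 0,"roll": 0},
  {"jaw": 0.02,"dx": 0,"dy": 0,"dz": 0,"roll": 0},
  {"jaw": 0.02,"dx": 0,"dy": 0,"dz": 0,"roll": 0},
  {"jaw": 0.016,"dx": 0,"dy": 0,"dz": 0,"roll": 0},
  {"jaw": 0.005,"dx": 0,"dy": 0,"dz": 0,"roll": 0},
  {"jaw": 0.005,"dx": 0,"dy": 0,"dz": 0,"roll": 0},
  {"jaw": 0.005,"dx": 0,"dy": 0,"dz": 0,"roll": 0},
  {"jaw": 0.005,"dx": 0,"dy": 0,"dz": 0,"roll": 0},
  {"jaw": 0.005,"dx": 0,"dy": 0,"dz": 0,"roll": 0},
])

```text
t: 15.72
tcp_pos: [0.5471, -0.1687, 0.0446]
eef_rot: [-0.663, 1.571, -2.141]
wrist_force: [-1.2, 0.3, 3.9]
opening: 0.0151
```

```bash
python3 - <<'E'
from h import *
need((.548,-.168,.045),5.5)
g=grab('side'); save(g['image'],'side14.png',(260,170,370,300),5)
E
```

```text
t 15.72 tcp [ 0.5471 -0.1687  0.0446] jaw 5.33 tilt [-1.e-04 -1.e-04 -1.e+00] shift xyz [-0.0004  0.0009 -0.0006] roll -0.003 open 0.0151 F [-1.2  0.3  3.9]
```

View pics/side14.png

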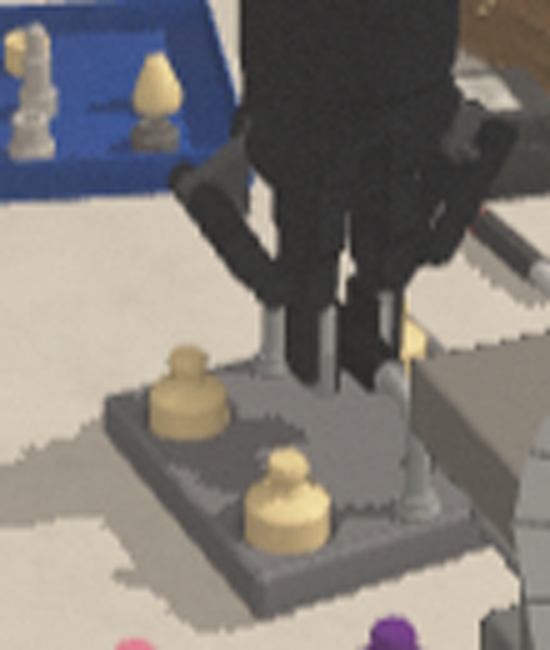

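Gripped on the bar at 15 mm opening, with the carrier undisturbed. Lifting gently.

Call:
servo_tool([
  {"jaw": 0.005,"dx": -0.003,"dy": 0,"dz": 0,"roll": 0},
  {"jaw": 0.005,"dx": -0.004,"dy": 0,"dz": 0,"roll": 0},
  {"jaw": 0.005,"dx": -0.005,"dy": 0,"dz": 0,"roll": 0},
  {"jaw": 0.005,"dx": -0.006,"dy": 0,"dz": 0,"roll": 0},
  {"jaw": 0.005,"dx": -0.006,"dy": 0,"dz": 0,"roll": 0},
  {"jaw": 0.005,"dx": -0.006,"dy": 0,"dz": 0,"roll": 0},
])

```text
t: 16.27
tcp_pos: [0.5469, -0.1684, 0.0745]
eef_rot: [-2.149, 1.57, 2.656]
wrist_force: [0.4, -0.1, -7.3]
opening: 0.0151
```

```bash
python3 - <<'E'
from h import *
need((.547,-.1687,.195),5.5)
g=grab('side'); save(g['image'],'side15.png',(250,150,370,290),5)
E
```

```text
t 16.27 tcp [ 0.5469 -0.1684  0.0745] jaw 5.33 tilt [-4.e-04  2.e-04 -1.e+00] shift xyz [-0.1205  0.      0.0002] roll -0.003 open 0.0151 F [ 0.4 -0.1 -7.3]
```

View pics/side15.png

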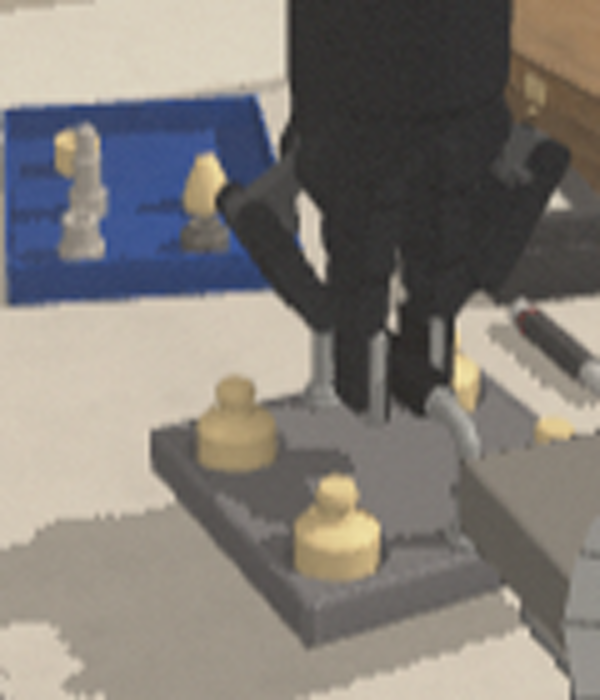

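The carrier is 30 mm up, level, with all four weights visible and 7.3 N on the wrist. Continuing to 150 mm.

Call:
servo_tool([
  {"jaw": 0.005,"dx": -0.006,"dy": 0,"dz": 0,"roll": 0},
  {"jaw": 0.005,"dx": -0.01,"dy": 0,"dz": 0,"roll": 0},
  {"jaw": 0.005,"dx": -0.012,"dy": 0,"dz": 0,"roll": 0},
  {"jaw": 0.005,"dx": -0.014,"dy": 0,"dz": 0,"roll": 0},
  {"jaw": 0.005,"dx": -0.014,"dy": 0,"dz": 0,"roll": 0},
  {"jaw": 0.005,"dx": -0.014,"dy": 0,"dz": 0,"roll": 0},
  {"jaw": 0.005,"dx": -0.014,"dy": 0,"dz": 0,"roll": 0},
  {"jaw": 0.005,"dx": -0.012,"dy": 0,"dz": 0,"roll": 0},
  {"jaw": 0.005,"dx": -0.01,"dy": 0,"dz": 0,"roll": 0},
  {"jaw": 0.005,"dx": -0.008,"dy": 0,"dz": 0,"roll": 0},
  {"jaw": 0.005,"dx": -0.004,"dy": 0,"dz": 0,"roll": 0},
  {"jaw": 0.005,"dx": -0.002,"dy": 0,"dz": 0,"roll": 0},
])

```text
t: 17.32
tcp_pos: [0.5474, -0.1687, 0.1951]
eef_rot: [1.089, 1.57, -0.389]
wrist_force: [-0.1, -0.7, -7.2]
opening: 0.0151
```

Call:
servo_tool([
  {"jaw": 0.005,"dx": 0,"dy": 0,"dz": 0,"roll": 0},
  {"jaw": 0.005,"dx": 0,"dy": 0,"dz": 0,"roll": 0},
  {"jaw": 0.005,"dx": 0,"dy": 0,"dz": 0,"roll": 0},
  {"jaw": 0.005,"dx": 0,"dy": 0,"dz": 0,"roll": 0},
  {"jaw": 0.005,"dx": 0,"dy": 0,"dz": 0,"roll": 0},
  {"jaw": 0.005,"dx": 0,"dy": 0,"dz": 0,"roll": 0},
  {"jaw": 0.005,"dx": 0,"dy": 0,"dz": 0,"roll": 0},
  {"jaw": 0.005,"dx": 0,"dy": 0,"dz": 0,"roll": 0},
  {"jaw": 0.005,"dx": 0,"dy": 0,"dz": 0,"roll": 0},
  {"jaw": 0.005,"dx": 0,"dy": 0,"dz": 0,"roll": 0},
  {"jaw": 0.005,"dx": 0,"dy": 0,"dz": 0,"roll": 0},
  {"jaw": 0.005,"dx": 0,"dy": 0,"dz": 0,"roll": 0},
])

```text
t: 18.32
tcp_pos: [0.5471, -0.1686, 0.1943]
eef_rot: [1.331, 1.571, -0.146]
wrist_force: [0.3, -0.2, -6.9]
opening: 0.0152
```

```bash
python3 - <<'E'
from h import *
need((.547,-.1687,.195),5.5)
g=grab('side'); save(g['image'],'side16.png',(230,80,390,240),4)
g=grab('top'); save(g['image'],'top16.png',(200,60,480,280),2.5)
E
```

```text
t 18.32 tcp [ 0.5471 -0.1686  0.1943] jaw 5.33 tilt [ 1.e-04 -0.e+00 -1.e+00] shift xyz [-0.0007 -0.0002  0.0001] roll -0.003 open 0.0152 F [ 0.3 -0.2 -6.9]
```

View pics/side16.png

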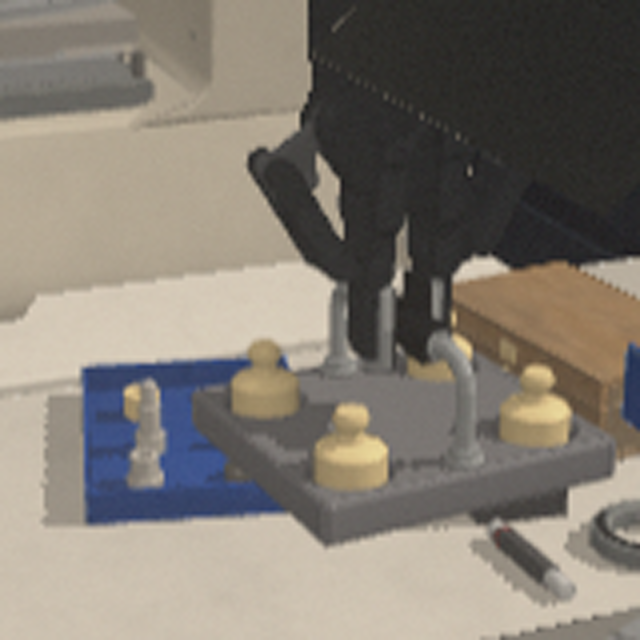

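View pics/top16.png

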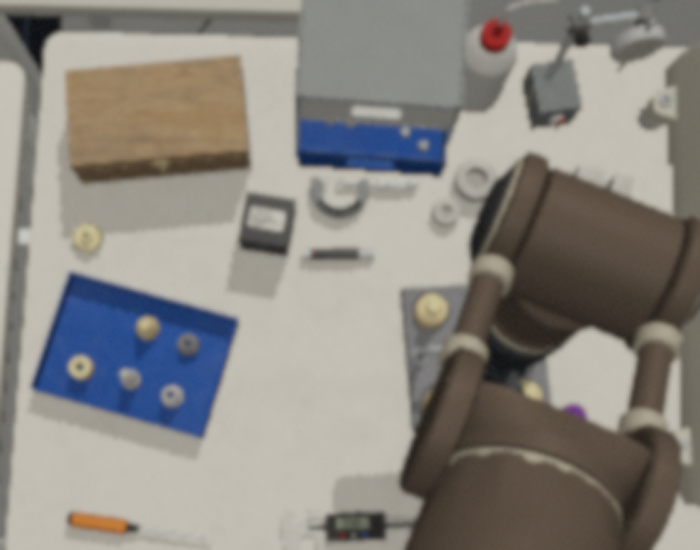

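All four weights are in the level carrier, about 150 mm up, and the other parts and the plug gauge haven't moved. I'll hold still for well over three seconds.

Call:
servo_tool([
  {"jaw": 0.005,"dx": 0,"dy": 0,"dz": 0,"roll": 0},
  {"jaw": 0.005,"dx": 0,"dy": 0,"dz": 0,"roll": 0},
  {"jaw": 0.005,"dx": 0,"dy": 0,"dz": 0,"roll": 0},
  {"jaw": 0.005,"dx": 0,"dy": 0,"dz": 0,"roll": 0},
  {"jaw": 0.005,"dx": 0,"dy": 0,"dz": 0,"roll": 0},
  {"jaw": 0.005,"dx": 0,"dy": 0,"dz": 0,"roll": 0},
  {"jaw": 0.005,"dx": 0,"dy": 0,"dz": 0,"roll": 0},
  {"jaw": 0.005,"dx": 0,"dy": 0,"dz": 0,"roll": 0},
  {"jaw": 0.005,"dx": 0,"dy": 0,"dz": 0,"roll": 0},
  {"jaw": 0.005,"dx": 0,"dy": 0,"dz": 0,"roll": 0},
  {"jaw": 0.005,"dx": 0,"dy": 0,"dz": 0,"roll": 0},
  {"jaw": 0.005,"dx": 0,"dy": 0,"dz": 0,"roll": 0},
])

```text
t: 19.42
tcp_pos: [0.5471, -0.1686, 0.1943]
eef_rot: [-1.294, 1.571, -2.772]
wrist_force: [-0.1, 0.3, -7.4]
opening: 0.0151
```

Call:
servo_tool([
  {"jaw": 0.005,"dx": 0,"dy": 0,"dz": 0,"roll": 0},
  {"jaw": 0.005,"dx": 0,"dy": 0,"dz": 0,"roll": 0},
  {"jaw": 0.005,"dx": 0,"dy": 0,"dz": 0,"roll": 0},
  {"jaw": 0.005,"dx": 0,"dy": 0,"dz": 0,"roll": 0},
  {"jaw": 0.005,"dx": 0,"dy": 0,"dz": 0,"roll": 0},
  {"jaw": 0.005,"dx": 0,"dy": 0,"dz": 0,"roll": 0},
  {"jaw": 0.005,"dx": 0,"dy": 0,"dz": 0,"roll": 0},
  {"jaw": 0.005,"dx": 0,"dy": 0,"dz": 0,"roll": 0},
  {"jaw": 0.005,"dx": 0,"dy": 0,"dz": 0,"roll": 0},
  {"jaw": 0.005,"dx": 0,"dy": 0,"dz": 0,"roll": 0},
  {"jaw": 0.005,"dx": 0,"dy": 0,"dz": 0,"roll": 0},
  {"jaw": 0.005,"dx": 0,"dy": 0,"dz": 0,"roll": 0},
])

```text
t: 20.42
tcp_pos: [0.5471, -0.1686, 0.1943]
eef_rot: [-1.228, 1.571, -2.705]
wrist_force: [-0.2, -0.8, -6.7]
opening: 0.0148
```

Call:
servo_tool([
  {"jaw": 0.005,"dx": 0,"dy": 0,"dz": 0,"roll": 0},
  {"jaw": 0.005,"dx": 0,"dy": 0,"dz": 0,"roll": 0},
  {"jaw": 0.005,"dx": 0,"dy": 0,"dz": 0,"roll": 0},
  {"jaw": 0.005,"dx": 0,"dy": 0,"dz": 0,"roll": 0},
  {"jaw": 0.005,"dx": 0,"dy": 0,"dz": 0,"roll": 0},
  {"jaw": 0.005,"dx": 0,"dy": 0,"dz": 0,"roll": 0},
  {"jaw": 0.005,"dx": 0,"dy": 0,"dz": 0,"roll": 0},
  {"jaw": 0.005,"dx": 0,"dy": 0,"dz": 0,"roll": 0},
  {"jaw": 0.005,"dx": 0,"dy": 0,"dz": 0,"roll": 0},
  {"jaw": 0.005,"dx": 0,"dy": 0,"dz": 0,"roll": 0},
  {"jaw": 0.005,"dx": 0,"dy": 0,"dz": 0,"roll": 0},
  {"jaw": 0.005,"dx": 0,"dy": 0,"dz": 0,"roll": 0},
])

```text
t: 21.42
tcp_pos: [0.5471, -0.1686, 0.1943]
eef_rot: [1.91, 1.571, 0.432]
wrist_force: [-0.1, -0.1, -7.1]
opening: 0.015
```

```bash
python3 - <<'E'
from h import *
need((.547,-.1687,.195),5.5)
g=grab('side'); save(g['image'],'side17.png',(230,80,390,240),4)
E
```

```text
t 21.42 tcp [ 0.5471 -0.1686  0.1943] jaw 5.33 tilt [ 0.  0. -1.] shift xyz [-0.0007 -0.0001  0.0001] roll -0.003 open 0.015 F [-0.1 -0.1 -7.1]
```

View pics/side17.png

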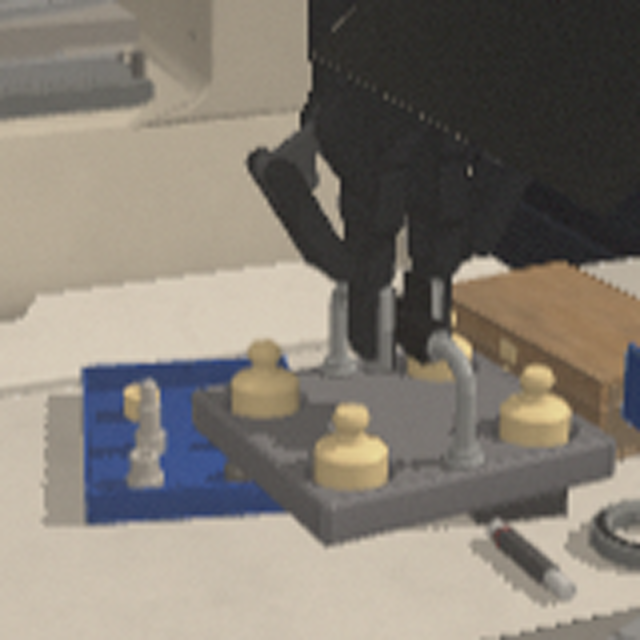

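The picture is unchanged: carrier level and still, all four weights seated, no slip. Handing in.

```bash
python3 -c "
from bench import robot
print(robot.finish_job())"
```

```text
the job is handed in; nothing more can be done
None
```

The stray weight is back upright in the empty carrier pocket, and the gripper is holding the carrier by its handle about 15 cm above the table. I handed the job in at about 21.5 s.

- **First grip on the weight:** it closed on the rounded shoulder of the weight and pushed the tool up. I reopened, went 8 mm lower and gripped again, and that grip held.
- **Seating:** because of the lower grip I let go a little above the pocket floor, and the weight dropped the last 6 mm or so. After release its knob sat at the same height in the side picture as the two other weights visible there, so it is fully down.
- **Lift and hold:** the tool rose 149.7 mm and then stayed still for over 4 s, with the position unchanged to 0.1 mm over the last 3 s. The wrist carried about 7 N and the opening stayed at 15 mm on the 16 mm bar. In the last side picture the carrier is level; three weights are clearly seated and the part of the returned one visible behind the fingers looks seated too.
- **Other items:** the five sample parts and the plug gauge had not moved in the top view during the hold. I did not check the loupe separately; no move went near it.

No check failed apart from that first grip. The opening read about 26 mm on the 30 mm weight even in the good grip, which I put down to finger compliance.

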